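Drive the seized grinding insert out of a pepper mill

TASK

The old grinding insert is stuck in the wooden pepper mill that is held in the vice. Take the square-handled wooden drift, feel its shank in through the hole in the mill's narrow end without leaning on the wood, and press the insert gently out of the far end so that it drops into the cork-lined tray. Then draw the drift right out and lay it down on the table top, leaving everything else as it is.

Things in the scene. Friction and masses are not known exactly. Their poses are not given: they have to be found in the camera images.
- vice: small grey bench vice on a plywood board (235 x 115 x 18 mm), fixed. Origin on the table under the middle of the pepper mill clamped in it; z up, y along the mill from its narrow to its open wide end; the screw sticks out to -x. Jaws 80 mm long, tops 100 mm up, rubber linings to 114 mm. The mill: dark wood, 110 mm long, 41 mm (narrow end) to 54 mm thick. More than 25 N of the drift on mill or vice damages the wood.
- mouth (a point): where the hole in the mill's narrow end should be: in the vice's frame (0, -0.055, 0.085). The mill was clamped by eye, so the real hole lies up to 4.5 mm off this point to either side and up to 4.5 mm up or down: feel or look for it. Hole 22.4 mm wide, 22 mm deep, no chamfer, in a flat end face 41 mm wide; beyond it the mill is hollow, 39 mm wide, through to the wide end.
- seat (a point): the point (0, 0.032, 0.085) in the vice's frame through which the mill's axis truly passes; the axis runs from the real hole through here (up to 0.052 rad askew) and leaves the open wide end at y = 0.055, 23 mm further on. The insert is stuck about here.
- insert: the stuck grinding insert: white ceramic cylinder, 36 mm diameter, 30 mm long, 45 g, 4 to 12 mm inside the mill's wide end. Origin at its centre, y along its axis. Side springs hold it; it slides at roughly 7 to 14 N and drops only when nearly all of it is out, so push until the drift's end is some 10 mm past the wide end. It cracks at more than 25 N.
- drift: wooden drift lying flat on the table, axis 15 mm up, shank pointing roughly to +y: square handle 30 x 30 mm, 90 mm long, then a round straight shank 20 mm in diameter, 128 mm long (mill 110), flat end with a 1 mm rounded edge; 75 to 120 g, balanced 27 mm ahead of the handle's middle. Origin at the handle's middle on the axis, x towards the shank's end.
- drift_tip (a point): centre of the end face of the drift's shank, 173 mm from the drift's origin along its x
- tray: open cardboard tray 130 (x) x 150 (y) x 46 mm with 5 mm walls, cork floor 20.5 mm above the table; stands on the table under and beyond the wide end of the mill; fixed. Origin on the table at its middle, z up.
- pestle: bystander: plain round wooden pestle lying on the table, 175 mm long, 34 mm thick at the head; too thick for the hole
- spoon: bystander: wooden spoon lying on the table, 240 mm long
- spare: bystander: a new grinding insert of the same size, standing on its end on the open table
- millhead: bystander: the mill's turned wooden head, 54 mm tall, standing on the table
- mug: bystander: white mug, 88 mm tall
- sugarpot: bystander: blue lidded sugar pot, 96 mm tall
- dish: bystander: small white dish, 140 mm wide
Not all that is in view belongs to the job. Of the things that look like the tray, the largest one is meant.

How it is judged (in metres and radians):
On the way, in this order (a step that is already met when the one before it is completed fails the run):
1. the drift's shank has entered the mill: its end is 20 mm or more inside the narrow end (y of drift_tip in the frame of vice between -0.035 and 0.08 m and x of drift_tip in the frame of vice between -0.014 and 0.014 m and z of drift_tip in the frame of vice between 0.071 and 0.099 m), for 0.1 s.
2. the shank presses on the insert and has pushed it at least 6 mm towards the wide end, still in the bore (contact force between drift and insert above 1 N and distance of insert from where it was at the start of the episode above 0.006 m and height (world z) of insert above 0.07 m).
3. the insert has dropped into the tray (x of insert in the frame of tray between -0.062 and 0.062 m and y of insert in the frame of tray between -0.072 and 0.072 m and height (world z) of insert below 0.055 m), for 0.2 s.
At the end, for the whole second after the job is handed in: The insert lies at rest inside the tray (its centre within the tray's walls and less than 55 mm above the table), and the drift lies at rest flat on the table top (handle's middle less than 22 mm up, shank end less than 30 mm up), touching neither vice, board, mill nor tray (all of step 3 and linear speed of insert below 0.05 m/s and height (world z) of drift below 0.022 m and height (world z) of drift_tip below 0.03 m and linear speed of drift below 0.03 m/s and contact force between drift and vice below 0.1 N and contact force between drift and tray below 0.1 N).
It fails at once if the drift pressed on the mill or vice with more than 25 N (contact force between drift and vice above 25 N).
It fails at once if the insert was hit or pressed with more than 25 N (contact force between drift and insert above 25 N).
It fails at once if the insert was handled with the gripper instead of being driven out with the drift (contact force between the fingers and insert above 0.5 N).
It fails at once if a bystander was shifted by more than 20 mm (distance of any of pestle, spoon, spare, millhead, mug, sugarpot, dish from where it was at the start of the episode above 0.02 m).
It also fails if it takes over 72 s, if anything falls off the work surface, if the arm or the gripper's body presses on something with over 40 N, if the wrist force passes 120 N, or if a joint passes its speed limit or range.

ROBOT

A 6-joint arm with a two-finger parallel gripper is mounted at the origin on the work surface. World frame = base frame: x ahead of the robot, y to its left, z up, the work surface at z = 0. Lengths are in m, angles in degrees, forces in N, time in s.
With the tool pointing down it reaches from about 0.35 to 0.875 m from the base axis. Payload 4.2 kg.
Tool frame: the origin (TCP) lies midway between the tips of the shut fingers; the grasp point (between the pads) lies r.pinch_z behind it (r.pinch_z is the distance from the TCP to the grasp point, in m); z points along the fingers, y is the direction in which the jaws open and shut (so a half turn about z gives the same grasp; the last joint's range is limited). The gripper opens to 87 mm and grips with 3 to 60 N. Pads are 19 mm wide; open, the fingers measure 117 mm over their backs; the gripper's body (75 mm by 190 mm) begins 51 mm behind the grasp point.
Start: joints at [-49.469, 22.042, 0.453, 0, -68.411, -14.817], TCP at [0.271, -0.563, 0.186] pointing down, gripper open.
Joint ranges: [-179.83, 179.83], [-69.29, 118.12], [-61.27, 80.66], [-181.25, 117.63], [-171.15, -9.14], [-177.46, 177.46]. Speed limits (degrees/s): [159.86, 159.86, 180, 180, 180, 180].

INTERFACE

Orientations are given as a 3x3 rotation matrix whose columns are the frame's x, y, z axes.
In Python, from station import r gives the robot as it stands. The module is installed in compiled form; this text tells all that it offers.
- The arm moves only by the tool play_rows, never from a script. Its argument "deltas" is a list of rows, each a list of 7 numbers: the shift along the tool's x, y, z in units of 25 mm (1.0 is 25 mm), then the turn, a rotation vector about the tool's x, y, z in units of 5 degrees (1.0 is 5 degrees), then the finger opening in mm, from 0 to 87. In form: [[tx, ty, tz, wx, wy, wz, fingers], ...]. A call has 1 to 12 rows; each row is the pose to reach, as a shift and turn from the pose commanded when the call began, along the tool's axes at that moment; what a row does not reach only later rows make up. A row lasts 1/10 s, in which the tool goes at most 50 mm and 8.59 degrees, less where a joint would pass 70% of its speed; a pose out of reach is approached as far as the arm can. A call with a gripper value outside its range is refused whole. The fingers move at their own pace and stop on an object; the grip force is fixed at half the most. Time passes only in rows, so rows that repeat a pose let the fingers close. It gives the time, the measured TCP pose, the force and the opening at its end, in the units of the state.
- r.sense(): the state, without advancing time (a new reading comes with each control period).
- r.capture(name): name is "scene" or "top"; returns a dict with "pixels" (420x560x3 uint8, red, green, blue), "camera_matrix" (3x3 intrinsics, pixels), "k1" (the pictures are not rectified: a ray, as slopes to the right and down, at radius r is drawn at 1 + k1 r^2 times it, then the intrinsics apply), "R" (3x3) and "t" (3): a world point X has camera coordinates R X + t. Camera axes: x right, y down, z forward; pixel columns grow to the right and rows downward; lengths in m; the calibration is good to about 2 mm. A picture is of the moment at which its call begins. There is no depth.
- r.finish_job(): hands the job in, once; it reports no verdict.
Trained networks look in the newest picture that a camera, given by its name, has taken for a name from the list of things; names that differ only in an ending like _2 or _b are one class to them, and where a whole thing is asked for, a point or a joint stands for the part that bears it (a point fixed in the world has none). Each returns a list of dicts, best first, with "score" (0 to 1); they miss things now and then, are a little off and sometimes report something else, mostly with a low value. They report only what shows in the picture. A call takes as long as a camera call. They do not tell look-alikes from the thing itself.
- r.spot_in(camera, target): "centre" ([x, y, z] in m, in world coordinates, good to about 4 mm: the middle of the surface that is visible of it).
- r.cut_out(camera, target): "region" (420x560 bool, what is visible of it).
The state is a dict: "time_s": time; "joints": joint angles; "joint_velocities": joint speeds; "effort": joint torques, N m; "tcp_pos": TCP position; "ee_rot": TCP orientation; "wrist_force": force on the tool from outside, world axes, zero at the start; "moment": the same for the moment, N m; "gripper_width": opening from 0.0 (shut) to 1.0 (fully open).
Only numpy, scipy, OpenCV 4.12 (cv2) and the standard library are available. Lean on these libraries where they do the work, as an engineer would, in place of code of your own. Each camera call takes 0.05 s, during which the arm holds its last target.

## Working session

There is one attempt and no reset: what is moved stays moved. The work goes in short steps, Python scripts to look and compute and a tool call to move; the robot and the scene stay as the last step left them, time stands still between calls to the robot, and variables do not carry over. Pictures are saved under pics/ and viewed, and the job is handed in when it is done.

Besides the shell and the picture viewer there is one more tool, called after "Request:" by a JSON object that holds its "name" and its "arguments", one argument or row to a line. play_rows: Moves the arm, as the interface text tells. Its arguments: {"type":"object","properties":{"deltas":{"type":"array","items":{"type":"array","items":{"type":"number"}}}},"required":["deltas"]}

```bash
mkdir -p pics; ls; python3 - <<'E'
from station import r
import cv2,numpy as np
s=r.sense()
for k,v in s.items(): print(k,np.round(v,4).tolist())
print(r.pinch_z)
for c in ("scene","top"):
    d=r.capture(c); cv2.imwrite(f"pics/{c}0.png",d["pixels"][:,:,::-1])
    print(c,d["camera_matrix"],d["k1"],d["R"],d["t"], -d["R"].T@d["t"])
    for n in ("vice","drift","tray","insert","pestle","spoon","spare","millhead","mug","sugarpot","dish"):
        print(n,[(np.round(x["centre"],3).tolist(),round(x["score"],2)) for x in r.spot_in(c,n)])
E
```

```text
pics
time_s 0.0
joints [-49.4709, 22.0933, 0.3797, -0.0297, -68.4114, -14.8145]
joint_velocities [0.0034, -0.0232, 0.0822, 0.0419, 0.0451, 0.1158]
effort [0.0017, -39.0668, 18.7405, 4.2198, 0.011, -0.0002]
tcp_pos [0.2709, -0.5625, 0.1851]
ee_rot [[-0.901, -0.4337, -0.0011], [-0.4337, 0.901, 0.002], [0.0001, 0.0022, -1.0]]
wrist_force [-0.094, 0.4464, -0.9592]
moment [-0.0149, 0.0243, -0.0001]
gripper_width 0.9989
0.0187
scene [[408.64048351   0.         275.62462935]
 [  0.         408.64048351 209.03450768]
 [  0.           0.           1.        ]] -0.026594219907976027 [[-0.77974676  0.62609005 -0.00249728]
 [ 0.46252274  0.57333883 -0.67628049]
 [-0.4219807  -0.52848257 -0.73663998]] [ 0.38946306 -0.22110697  1.20820749] [0.9157898  0.52144687 0.74145621]
vice [([0.563, 0.07, 0.092], 0.56)]
drift [([0.441, -0.3, 0.026], 0.59)]
tray [([0.331, 0.264, 0.01], 0.96), ([0.562, 0.186, 0.023], 0.84), ([0.78, -0.228, 0.014], 0.76)]
insert [([0.547, 0.108, 0.082], 0.51)]
pestle [([0.631, -0.305, 0.027], 0.83), ([0.562, 0.189, 0.024], 0.74)]
spoon [([0.52, -0.233, 0.01], 0.68), ([0.563, 0.
[... 486 characters left out ...]
3621433 -0.99040565]] [0.04137963 0.53822965 0.89907403] [0.41421803 0.06605381 0.96114403]
vice [([0.522, 0.052, 0.089], 0.91), ([0.559, 0.189, 0.02], 0.29)]
drift [([0.433, -0.292, 0.03], 0.97)]
tray [([0.323, 0.267, 0.015], 0.96), ([0.556, 0.187, 0.014], 0.76), ([0.776, -0.232, 0.012], 0.68), ([0.432, 0.434, 0.045], 0.43)]
insert []
pestle [([0.626, -0.319, 0.026], 0.6), ([0.436, 0.433, 0.047], 0.36), ([0.433, -0.294, 0.026], 0.26)]
spoon [([0.518, -0.24, 0.014], 0.91)]
spare [([0.718, -0.102, 0.028], 0.44)]
millhead [([0.74, 0.026, 0.045], 0.87)]
mug [([0.436, 0.432, 0.047], 0.57), ([0.559, 0.189, 0.017], 0.28)]
sugarpot [([0.55, 0.436, 0.071], 0.71)]
dish [([0.697, 0.294, 0.012], 0.64)]
```

View pics/scene0.png

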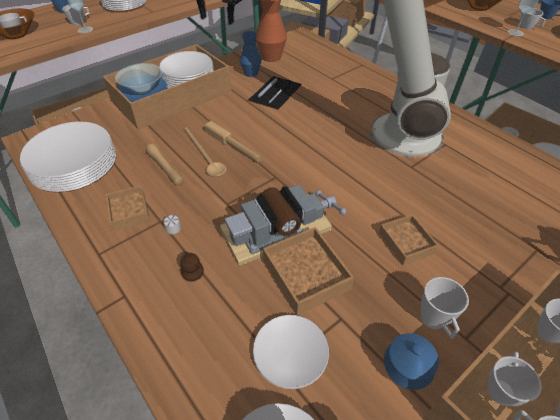

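View pics/top0.png

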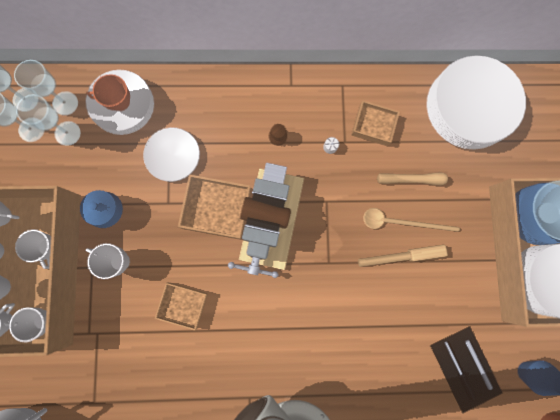

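Candidates for the drift, in the top image: the square-handled piece at (429,254) with its shank to (360,262), the pestle at (413,179) and the spoon at (415,222). For the tray there are three boxes: (217,207), which is the largest and under the mill, (183,306) and (377,123). I'll check the choices in close crops.

```bash
python3 - <<'E'
import cv2
a=cv2.imread("pics/top0.png");b=cv2.imread("pics/scene0.png")
cv2.imwrite("pics/c1.png",cv2.resize(a[150:290,165:320],None,fx=5,fy=4.2857*1.0,interpolation=cv2.INTER_CUBIC) if 0 else cv2.resize(a[155:285,170:310],None,fx=4.5,fy=4.5,interpolation=cv2.INTER_CUBIC))
cv2.imwrite("pics/c2.png",cv2.resize(a[235:275,345:460],None,fx=6,fy=6,interpolation=cv2.INTER_CUBIC))
cv2.imwrite("pics/c3.png",cv2.resize(b[175:310,215:360],None,fx=4.4,fy=4.4,interpolation=cv2.INTER_CUBIC))
E
```

```text
(no output)
```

View pics/c1.png

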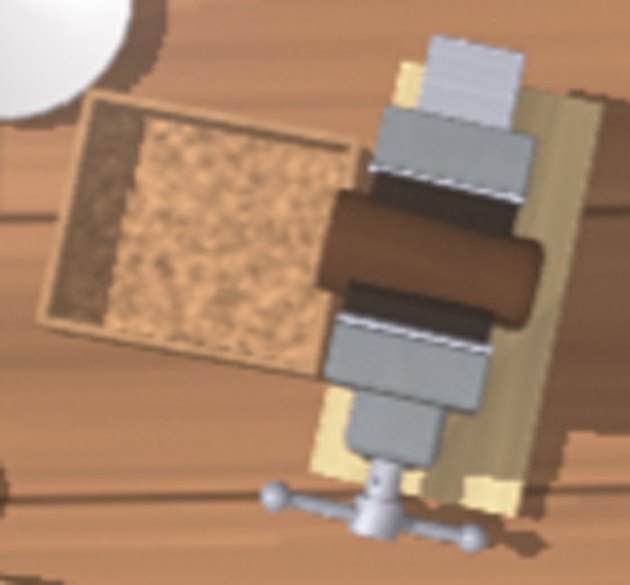

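View pics/c2.png

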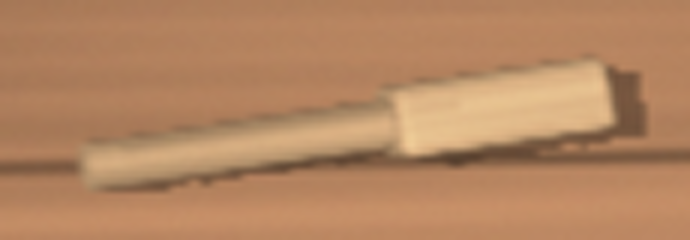

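View pics/c3.png

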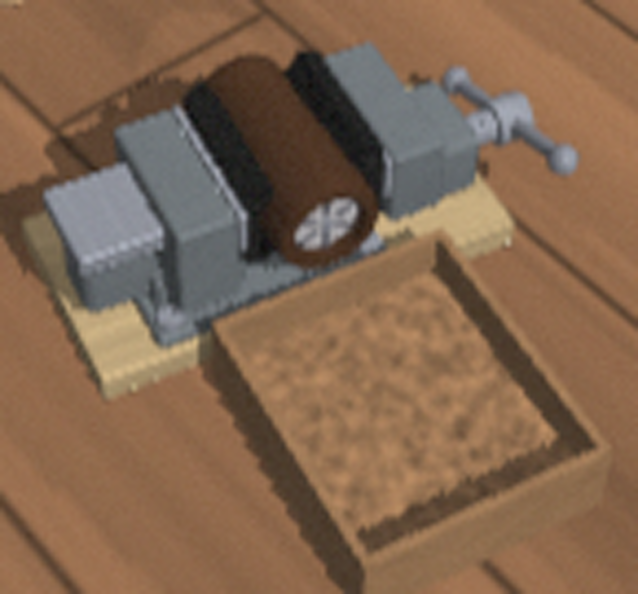

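The crops confirm it. The drift has its square handle at right and its round shank pointing left (+y). The mill sits in the vice with its narrow end at right (top px ~(288,218)) and its wide end with the white insert over the largest tray.

```bash
cat > h.py <<'E'
import numpy as np,cv2
from station import r
def cap(n,name=None):
    d=r.capture(n)
    if name: cv2.imwrite(f"pics/{name}.png",d["pixels"][:,:,::-1])
    return d
def unp(d,px,z):
    K=d["camera_matrix"];p=cv2.undistortPoints(np.array(px,float).reshape(-1,1,2),K,np.array([d["k1"],0,0,0.]))[:,0]
    R,t=d["R"],d["t"];c=-R.T@t
    w=np.c_[p,np.ones(len(p))]@R
    return c+w*((np.asarray(z)-c[2])/w[:,2])[:,None]
def proj(d,X):
    X=np.asarray(X,float).reshape(-1,3)
    return cv2.projectPoints(X,cv2.Rodrigues(d["R"])[0],d["t"],d["camera_matrix"],np.array([d["k1"],0,0,0.]))[0][:,0]
E
python3 - <<'E'
from h import *
t=cap("top");s=cap("scene")
f=lambda P,ox,oy,k:[((x+.5)/k-.5+ox,(y+.5)/k-.5+oy) for x,y in P]
T=lambda P:f(P,170,155,4.5)
print("top jaw corners z=.1 (up L,R, low L,R)",unp(t,T([(372,168),(524,203),(338,315),(492,350)]),.1).round(4))
print("jaw outer up",unp(t,T([(385,106),(536,140),(325,376),(475,411)]),.1).round(4))
print("board z=.018",unp(t,T([(402,60),(601,102),(311,471),(518,515)]),.018).round(4))
print("tray rim z=.046",unp(t,T([(90,92),(362,147),(40,322),(322,377)]),.046).round(4))
S=lambda P:f(P,215,175,4.4)
print("scene jaw: nearjaw inner (a,b) far..",unp(s,S([(178,107),(248,247),(327,60),(388,195)]),.1).round(4))
print("board scene",unp(s,S([(106,380),(515,225),(22,228)]),.018).round(4))
print("insert face c",unp(s,S([(327,222)]),.085).round(4))
D=lambda P:f(P,345,235,6)
print("drift tip,handle corners(z=.03)",unp(t,D([(82,165)]),.015).round(4),unp(t,D([(386,90),(405,157),(600,58),(617,127)]),.03).round(4))
print("shank edges z=.015", unp(t,D([(85,145),(90,188),(385,98),(395,150)]),.015).round(4))
E
```

```text
top jaw corners z=.1 (up L,R, low L,R) [[0.5824 0.0895 0.1   ]
 [0.5635 0.013  0.1   ]
 [0.508  0.1073 0.1   ]
 [0.4892 0.0307 0.1   ]]
jaw outer up [[0.6144 0.0826 0.1   ]
 [0.5958 0.0062 0.1   ]
 [0.4776 0.1139 0.1   ]
 [0.459  0.0397 0.1   ]]
board z=.018 [[ 0.6596  0.0743  0.018 ]
 [ 0.6343 -0.0364  0.018 ]
 [ 0.4325  0.1264  0.018 ]
 [ 0.4068  0.015   0.018 ]]
tray rim z=.046 [[0.6364 0.2417 0.046 ]
 [0.6045 0.0962 0.046 ]
 [0.5126 0.2665 0.046 ]
 [0.4811 0.1185 0.046 ]]
scene jaw: nearjaw inner (a,b) far.. [[0.5645 0.0098 0.1   ]
 [0.5932 0.102  0.1   ]
 [0.4857 0.0307 0.1   ]
 [0.5218 0.1186 0.1   ]]
board scene [[ 0.6584  0.0709  0.018 ]
 [ 0.4332  0.1249  0.018 ]
 [ 0.6365 -0.0364  0.018 ]]
insert face c [[0.5466 0.1038 0.085 ]]
drift tip,handle corners(z=.03) [[ 0.4202 -0.1666  0.015 ]] [[ 0.4481 -0.2888  0.03  ]
 [ 0.4209 -0.2948  0.03  ]
 [ 0.4596 -0.378   0.03  ]
 [ 0.4315 -0.3828  0.03  ]]
shank edges z=.015 [[ 0.4283 -0.1682  0.015 ]
 [ 0.4108 -0.1694  0.015 ]
 [ 0.4454 -0.2939  0.015 ]
 [ 0.424  -0.2966  0.015 ]]
```

```bash
cat >> h.py <<'E'
from scipy.spatial.transform import Rotation as Ro
def Rt(yaw,pitch=0.0):
    """tool down, tool x horizontal at yaw(deg); pitch: extra turn about tool y (deg)"""
    a=np.radians(yaw);x=np.array([np.cos(a),np.sin(a),0]);z=np.array([0,0,-1.]);y=np.cross(z,x)
    return np.c_[x,y,z]@Ro.from_rotvec([0,np.radians(pitch),0]).as_matrix()
def delta(p,R,p0=None,R0=None):
    s=r.sense()
    p0=s["tcp_pos"] if p0 is None else np.array(p0);R0=np.array(s["ee_rot"]) if R0 is None else R0
    d=R0.T@(np.array(p)-p0)/.025; w=np.degrees(Ro.from_matrix(R0.T@R).as_rotvec())/5
    return np.round(np.r_[d,w],3).tolist()
def st():
    s=r.sense();R=np.array(s["ee_rot"])
    print("t",round(s["time_s"],2),"p",np.round(s["tcp_pos"],4).tolist(),"yaw",round(np.degrees(np.arctan2(R[1,0],R[0,0])),2),"Rz",np.round(R[:,2],4).tolist(),"F",np.round(s["wrist_force"],2).tolist(),"M",np.round(s["moment"],3).tolist(),"w",round(s["gripper_width"]*87,1),"q",np.round(s["joints"],1).tolist())
E
python3 - <<'E'
from h import *
st()
print(delta([.4376,-.3162,.07],Rt(-83)))
E
```

```text
t 1.3 p [0.2712, -0.5631, 0.1862] yaw -154.28 Rz [-0.0, 0.0, -1.0] F [0.07, 0.64, -0.22] M [-0.027, 0.038, 0.003] w 87.0 q [-49.5, 22.0, 0.5, 0.0, -68.4, -14.8]
[-10.283, 6.008, 4.649, 0.001, 0.0, -14.257]
```

Request:
{"name": "play_rows", "arguments": {
  "deltas": [
    [-10.283,6.008,4.649,0,0,-14.257,60],
    [-10.283,6.008,4.649,0,0,-14.257,60],
    [-10.283,6.008,4.649,0,0,-14.257,60],
    [-10.283,6.008,4.649,0,0,-14.257,60],
    [-10.283,6.008,4.649,0,0,-14.257,60],
    [-10.283,6.008,4.649,0,0,-14.257,60],
    [-10.283,6.008,4.649,0,0,-14.257,60],
    [-10.283,6.008,4.649,0,0,-14.257,60],
    [-10.283,6.008,4.649,0,0,-14.257,60],
    [-10.283,6.008,4.649,0,0,-14.257,60],
    [-10.283,6.008,4.649,0,0,-14.257,60],
    [-10.283,6.008,4.649,0,0,-14.257,60]
  ]
}}

```text
time_s: 2.5
tcp_pos: [0.4376, -0.3164, 0.0701]
ee_rot: [[0.121, -0.993, 0.0], [-0.993, -0.121, -0.0], [0.0, -0.0, -1.0]]
wrist_force: [-0.7, -0.0, -0.5]
gripper_width: 0.69
```

```bash
python3 - <<'E'
from h import *
st()
d=cap("top");cv2.imwrite("pics/g1.png",cv2.resize(np.ascontiguousarray(d["pixels"][215:300,340:470,::-1]),None,fx=6,fy=6,interpolation=cv2.INTER_CUBIC))
print(delta([.4376,-.3162,.004],Rt(-83)))
E
```

```text
t 2.5 p [0.4376, -0.3164, 0.0701] yaw -83.06 Rz [0.0002, -0.0001, -1.0] F [-0.71, -0.01, -0.52] M [0.046, 0.137, -0.027] w 60.0 q [-18.7, 20.5, -20.6, 0.0, -49.0, 25.6]
[-0.009, -0.003, 2.646, -0.002, -0.001, -0.012]
```

View pics/g1.png

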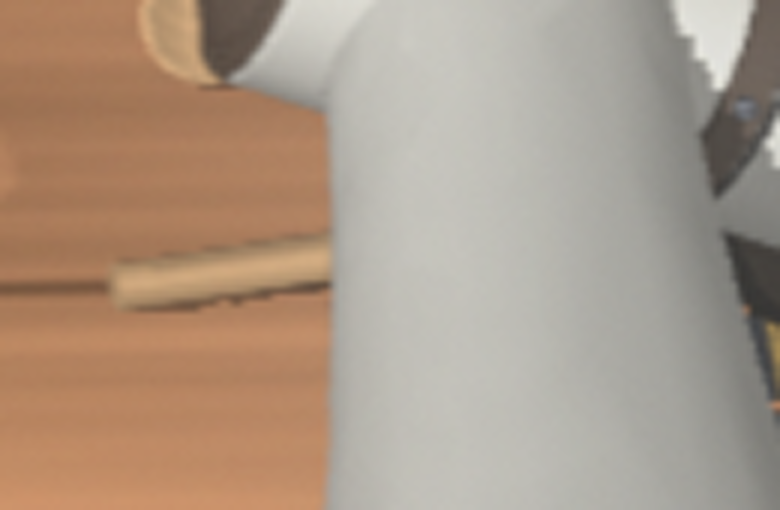

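The arm covers the handle and the shank shows to the left at crop (220,275), undisturbed. Descending.

Request:
{"name": "play_rows", "arguments": {
  "deltas": [
    [0,0,1.4,0,0,0,60],
    [0,0,2.3,0,0,0,60],
    [0,0,2.5,0,0,0,60],
    [0,0,2.64,0,0,0,60],
    [0,0,2.64,0,0,0,60]
  ]
}}

```text
time_s: 3.05
tcp_pos: [0.4382, -0.3166, 0.0046]
ee_rot: [[0.122, -0.993, 0.001], [-0.993, -0.122, -0.001], [0.001, -0.001, -1.0]]
wrist_force: [1.1, 0.1, -0.4]
gripper_width: 0.69
```

Request:
{"name": "play_rows", "arguments": {
  "deltas": [
    [0,0,0,0,0,0,20],
    [0,0,0,0,0,0,20],
    [0,0,0,0,0,0,20],
    [0,0,0,0,0,0,20],
    [0,0,0,0,0,0,20],
    [0,0,0,0,0,0,20],
    [0,0,0,0,0,0,20]
  ]
}}

```text
time_s: 3.75
tcp_pos: [0.4376, -0.3162, 0.004]
ee_rot: [[0.122, -0.993, -0.0], [-0.993, -0.122, -0.0], [0.0, 0.0, -1.0]]
wrist_force: [-0.0, -0.8, 0.4]
gripper_width: 0.245
```

```bash
python3 - <<'E'
from h import *
st()
E
```

```text
t 3.75 p [0.4376, -0.3162, 0.004] yaw -83.0 Rz [-0.0, -0.0, -1.0] F [-0.02, -0.77, 0.38] M [0.013, 0.154, -0.015] w 21.3 q [-18.6, 25.6, -24.3, 0.0, -40.0, 25.6]
```

```bash
python3 - <<'E'
from h import *
d=cap("scene");print(proj(d,[.4376,-.3162,.02]))
cv2.imwrite("pics/g2.png",cv2.resize(np.ascontiguousarray(d["pixels"][90:200,140:300,::-1]),None,fx=5,fy=5,interpolation=cv2.INTER_CUBIC))
st()
E
```

```text
[[223.64538341 134.93118646]]
t 3.8 p [0.4376, -0.3162, 0.004] yaw -83.0 Rz [-0.0001, 0.0, -1.0] F [0.31, 0.0, 0.02] M [-0.016, 0.129, -0.034] w 20.9 q [-18.6, 25.7, -24.3, 0.0, -40.0, 25.6]
```

View pics/g2.png

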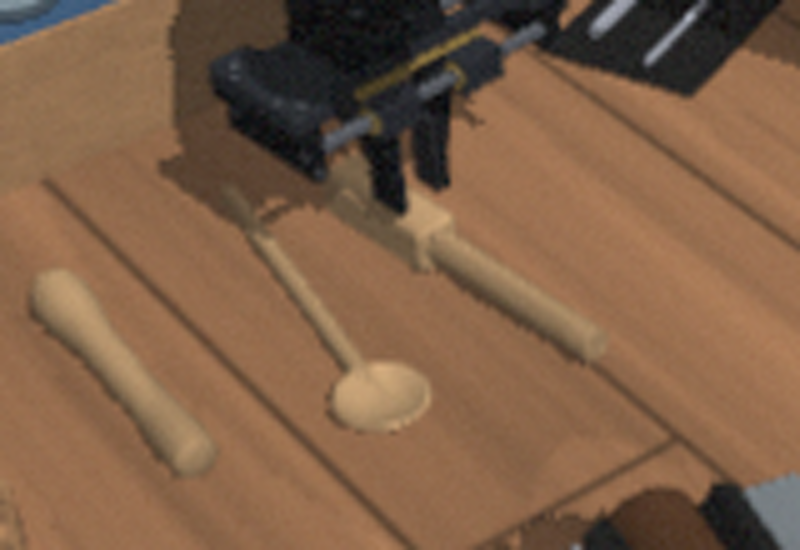

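```bash
python3 - <<'E'
from h import *
d=cap("scene");st()
c=np.array([.4376,-.3162,0]);y=np.array([.993,.122,0]);x=np.array([-.122,.993,0])
im=cv2.resize(np.ascontiguousarray(d["pixels"][100:165,190:270,::-1]),None,fx=9,fy=9,interpolation=cv2.INTER_CUBIC)
for z,col in ((.004,(0,0,255)),(.03,(255,0,0))):
  for k in (-.0105,.0105,-.015,.015):
    for m in (-.0095,.0095):
      p=proj(d,c+y*k+x*m+[0,0,z])[0];cv2.circle(im,tuple(int(v) for v in ((p-[190,100])*9+4)),3,col if abs(k)<.012 else (0,255,0) ,-1)
cv2.imwrite("pics/g3.png",im)
E
```

```text
t 3.85 p [0.4376, -0.3162, 0.004] yaw -83.0 Rz [-0.0, 0.0, -1.0] F [1.1, 0.09, 0.06] M [0.001, 0.164, -0.023] w 20.2 q [-18.6, 25.7, -24.3, -0.0, -40.0, 25.6]
```

View pics/g3.png

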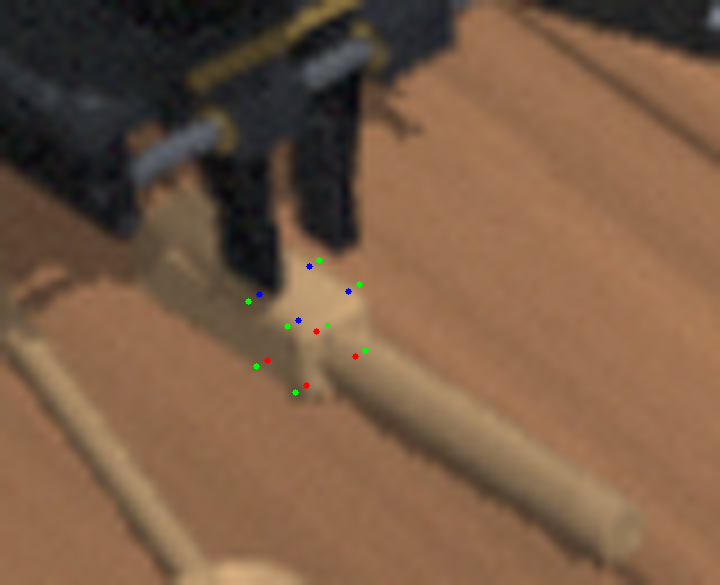

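```bash
python3 - <<'E'
from h import *
d=cap("scene","s2")
y=np.array([-.434,.901,0])
for s in(-1,1):print(proj(d,np.array([.271,-.563,.186])+s*y*.05))
a=cv2.imread("pics/scene0.png")
cv2.imwrite("pics/g4.png",np.vstack([cv2.resize(a[0:40,180:260],None,fx=8,fy=8),cv2.resize(np.ascontiguousarray(d["pixels"][110:140,200:280,::-1]),None,fx=8,fy=8,interpolation=cv2.INTER_NEAREST)]))
E
```

```text
[[205.22887321  29.74342916]]
[[233.0995983   35.70538758]]
```

View pics/g4.png

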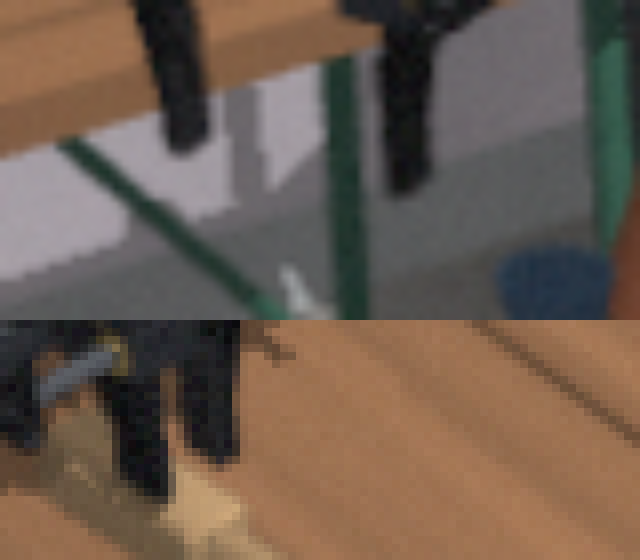

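View pics/s2.png

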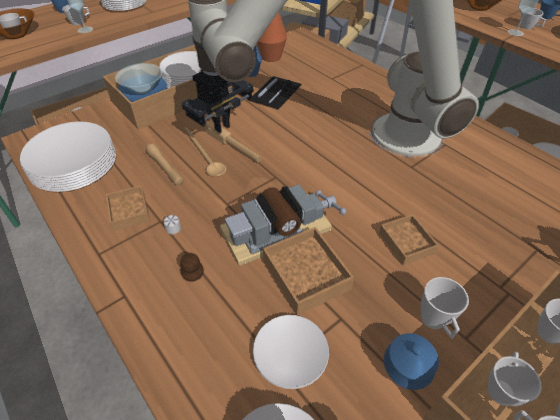

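```bash
python3 - <<'E'
from h import *
d=cap("scene"); t=cap("top","t2");st()
from scipy.optimize import least_squares
# obs: bottom tips
obs0=np.array([[203.4,18.3],[231,23.6]]);y0=np.array([-.434,.901,0]);p0=np.array([.2712,-.5631,.1862])
obs1=np.array([[200+142/8-.5,110+(498-320)/8-.5],[200+220/8-.5,110+(460-320)/8-.5]]);y1=np.array([.993,.122,0]);p1=np.array([.4376,-.3162,.004])
def res(v,full=False):
    a=np.r_[proj(d,p0+v-y0*.051),proj(d,p0+v+y0*.051)]-obs0
    b=np.r_[proj(d,p1+v+y1*.0175),proj(d,p1+v-y1*.0175)]-obs1
    return np.r_[a,b].ravel()
for m in (np.diag([0,0,1.]),np.diag([1,1,0.]),np.eye(3)):
    f=least_squares(lambda v:np.r_[res(m@v),0*v],[0,0,.01],x_scale=.01); print((m@f.x).round(4),res(m@f.x).round(1))
E
```

```text
t 4.0 p [0.4376, -0.3162, 0.004] yaw -83.0 Rz [-0.0001, 0.0, -1.0] F [-0.38, 0.17, -0.02] M [-0.0, 0.063, -0.014] w 20.0 q [-18.6, 25.7, -24.3, -0.0, -40.0, 25.6]
[0.     0.     0.0361] [-0.  -0.3  1.4  0.3  1.   0.2  0.6 -0.4]
[-0.0286 -0.0539  0.    ] [ 0.2  3.3  0.   3.7  0.4 -2.2 -0.5 -2.5]
[ 0.0013 -0.0022  0.0353] [-0.7 -0.2  0.6  0.4  0.2  0.2 -0.2 -0.4]
```

View pics/t2.png

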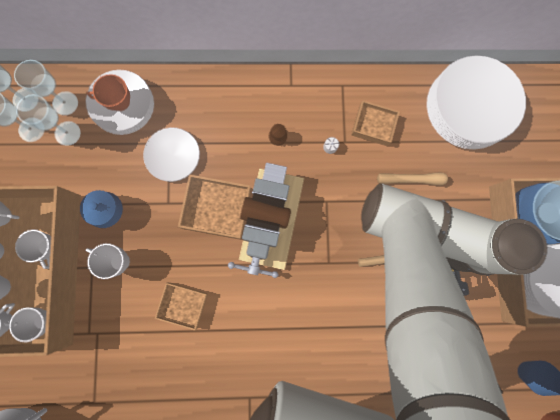

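The pictures show the real fingertips about 35.5 mm above the reported TCP, at both poses I compared. The fingers therefore closed over the handle without touching it. I'll reopen, go lower in small steps and watch the force.

Request:
{"name": "play_rows", "arguments": {
  "deltas": [
    [0,0,0,0,0,0,60],
    [0,0,0,0,0,0,60],
    [0,0,0,0,0,0,60],
    [0,0,0,0,0,0,60],
    [0,0,0,0,0,0,60],
    [0,0,0.5,0,0,0,60],
    [0,0,1.0,0,0,0,60],
    [0,0,1.0,0,0,0,60]
  ]
}}

```text
time_s: 4.8
tcp_pos: [0.4355, -0.3154, -0.0235]
ee_rot: [[0.121, -0.993, -0.005], [-0.993, -0.121, 0.002], [-0.003, 0.005, -1.0]]
wrist_force: [-1.1, 0.3, 0.1]
gripper_width: 0.681
```

```bash
python3 - <<'E'
from h import *
d=cap("scene");st()
cv2.imwrite("pics/g5.png",cv2.resize(np.ascontiguousarray(d["pixels"][100:165,190:270,::-1]),None,fx=9,fy=9,interpolation=cv2.INTER_CUBIC))
E
```

```text
t 4.85 p [0.4363, -0.3158, -0.0226] yaw -83.01 Rz [-0.0035, 0.0013, -1.0] F [-0.29, -0.03, -0.82] M [-0.024, 0.104, 0.046] w 59.4 q [-18.6, 28.0, -25.6, -0.0, -36.7, 25.6]
```

View pics/g5.png

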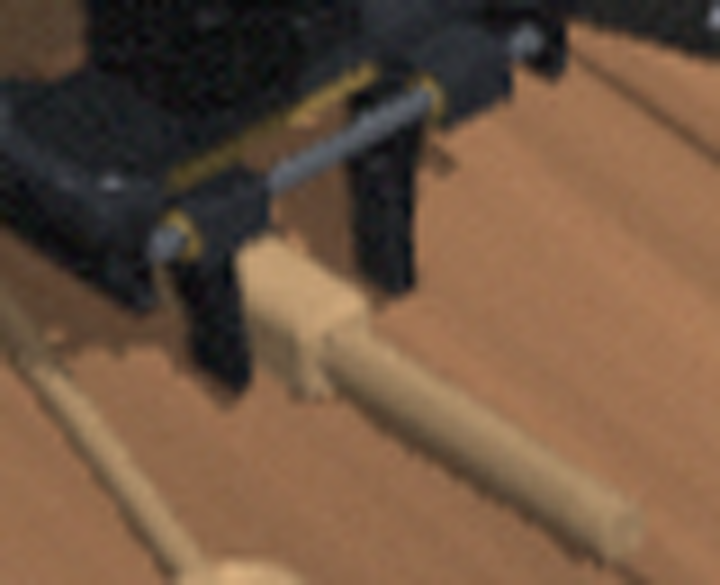

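Now the fingers straddle the handle. Left tip is at crop (230,390) and right tip at (390,290). I'll go a little lower and close.

Request:
{"name": "play_rows", "arguments": {
  "deltas": [
    [0,0,0.2,0,0,0,60],
    [0,0,0.3,0,0,0,60],
    [0,0,0.3,0,0,0,45],
    [0,0,0.3,0,0,0,20],
    [0,0,0.3,0,0,0,20],
    [0,0,0.3,0,0,0,20],
    [0,0,0.3,0,0,0,20],
    [0,0,0.3,0,0,0,20],
    [0,0,0.3,0,0,0,20],
    [0,0,0.3,0,0,0,20]
  ]
}}

```text
time_s: 5.85
tcp_pos: [0.4378, -0.3163, -0.0283]
ee_rot: [[0.122, -0.993, 0.0], [-0.993, -0.122, -0.0], [0.0, -0.0, -1.0]]
wrist_force: [0.7, 0.5, 2.7]
gripper_width: 0.342
```

```bash
python3 - <<'E'
from h import *
st()
E
```

```text
t 5.85 p [0.4378, -0.3163, -0.0283] yaw -83.0 Rz [0.0003, -0.0002, -1.0] F [0.68, 0.45, 2.74] M [0.124, 0.181, 0.024] w 29.8 q [-18.6, 28.5, -25.8, 0.0, -35.7, 25.6]
```

```bash
python3 - <<'E'
from h import *
print(delta([.478,-.190,.0417],Rt(-103)))
E
```

```text
[-4.816, -2.214, -2.799, -0.003, -0.002, 4.0]
```

Request:
{"name": "play_rows", "arguments": {
  "deltas": [
    [0,0,-0.6,0,0,0,20],
    [0,0,-1.6,0,0,0,20],
    [0,0,-2.5,0,0,0,20],
    [-1,-0.45,-2.8,0,0,0.8,20],
    [-2,-0.9,-2.8,0,0,1.6,20],
    [-3,-1.38,-2.8,0,0,2.6,20],
    [-4,-1.84,-2.8,0,0,3.4,20],
    [-4.816,-2.214,-2.8,0,0,4.0,20],
    [-4.816,-2.214,-2.8,0,0,4.0,20],
    [-4.816,-2.214,-2.8,0,0,4.0,20],
    [-4.816,-2.214,-2.8,0,0,4.0,20]
  ]
}}

```text
time_s: 6.95
tcp_pos: [0.4775, -0.1904, 0.0413]
ee_rot: [[-0.225, -0.974, -0.001], [-0.974, 0.225, 0.0], [0.0, 0.001, -1.0]]
wrist_force: [0.1, -0.0, -1.6]
gripper_width: 0.341
```

```bash
python3 - <<'E'
from h import *
st()
t=cap("top","t3");st();s=cap("scene","s3");st()
for n,d,(a,b,c,e) in (("t3c",t,(150,290,230,390)),("s3c",s,(140,270,180,340))):
    cv2.imwrite(f"pics/{n}.png",cv2.resize(np.ascontiguousarray(d["pixels"][a:b,c:e,::-1]),None,fx=4.5,fy=4.5,interpolation=cv2.INTER_CUBIC))
E
```

```text
t 6.95 p [0.4775, -0.1904, 0.0413] yaw -103.01 Rz [-0.0006, 0.0001, -1.0] F [0.14, -0.01, -1.58] M [-0.007, 0.079, -0.04] w 29.6 q [-3.6, 20.5, -25.9, -0.0, -43.6, -9.4]
t 7.0 p [0.4774, -0.1906, 0.0413] yaw -103.04 Rz [-0.0006, 0.0001, -1.0] F [0.01, 0.02, -0.96] M [0.011, 0.084, -0.007] w 29.9 q [-3.7, 20.5, -25.9, -0.0, -43.6, -9.4]
t 7.05 p [0.4775, -0.1907, 0.0414] yaw -103.06 Rz [-0.0004, 0.0001, -1.0] F [-0.52, 0.4, -0.69] M [0.025, 0.08, -0.018] w 29.6 q [-3.7, 20.5, -25.9, -0.0, -43.6, -9.4]
```

View pics/t3c.png

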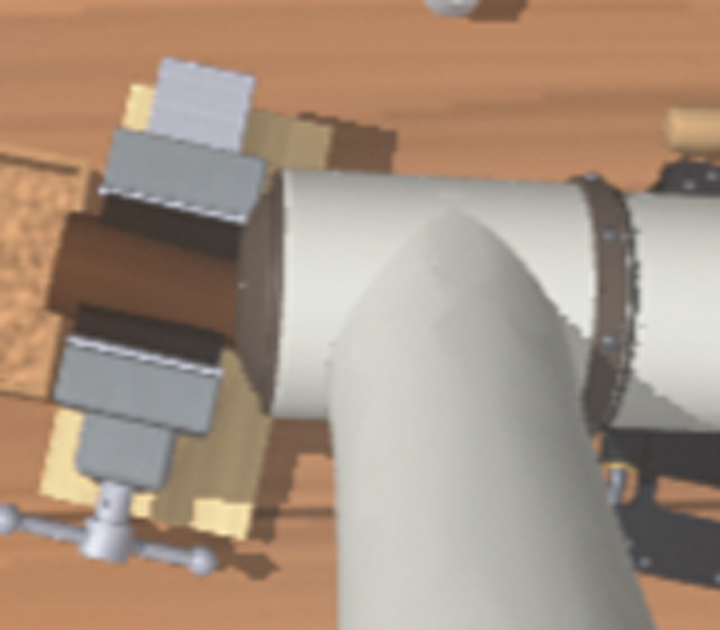

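View pics/s3c.png

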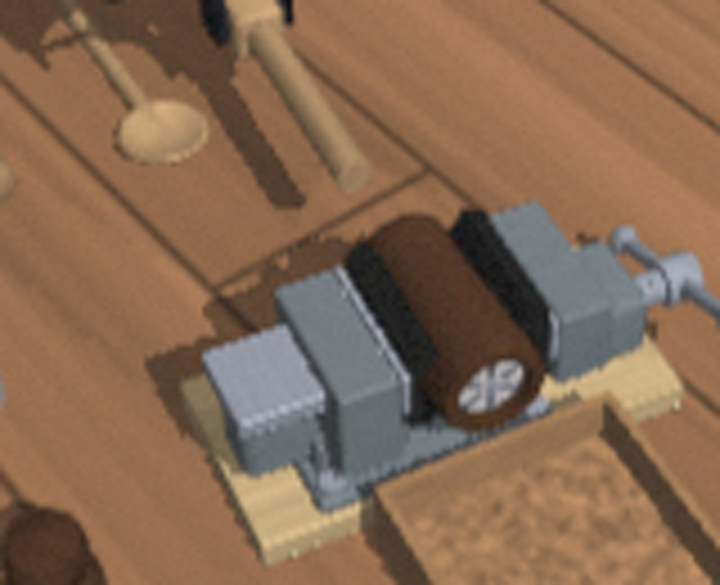

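Request:
{"name": "play_rows", "arguments": {
  "deltas": [
    [1.5,0,0,0,0,0,20],
    [3.2,0,0,0,0,0,20],
    [4.8,0,0,0,0,0,20],
    [4.8,0,0,0,0,0,20],
    [4.8,0,0,0,0,0,20],
    [4.8,0,0,0,0,0,20]
  ]
}}

```text
time_s: 7.65
tcp_pos: [0.4505, -0.3068, 0.0414]
ee_rot: [[-0.225, -0.974, -0.0], [-0.974, 0.225, 0.0], [-0.0, 0.0, -1.0]]
wrist_force: [0.5, -0.8, -0.7]
gripper_width: 0.341
```

```bash
python3 - <<'E'
from h import *
st()
t=cap("top","t4");st();s=cap("scene","s4");st()
import pickle;pickle.dump({k:{a:v for a,v in d.items()} for k,d in (("t",t),("s",s))},open("c4.pkl","wb"))
a,b,c,e=190,270,300,400
A=cv2.resize(np.ascontiguousarray(t["pixels"][a:b,c:e,::-1]),None,fx=7,fy=7,interpolation=cv2.INTER_CUBIC)
cv2.imwrite("pics/t4c.png",A)
a,b,c,e=105,185,180,280
cv2.imwrite("pics/s4c.png",cv2.resize(np.ascontiguousarray(s["pixels"][a:b,c:e,::-1]),None,fx=7,fy=7,interpolation=cv2.INTER_CUBIC))
T=cv2.imread("pics/top0.png")[180:250,225:310]
cv2.imwrite("pics/m1.png",cv2.resize(T,None,fx=8,fy=8,interpolation=cv2.INTER_CUBIC))
E
```

```text
t 7.65 p [0.4505, -0.3068, 0.0414] yaw -103.02 Rz [-0.0004, 0.0003, -1.0] F [0.49, -0.78, -0.7] M [0.075, 0.067, 0.0] w 29.7 q [-17.2, 23.0, -21.6, -0.0, -45.4, 4.2]
t 7.7 p [0.4508, -0.3064, 0.0415] yaw -102.97 Rz [-0.0002, 0.0002, -1.0] F [-0.14, 0.67, -1.24] M [-0.025, 0.07, -0.034] w 29.6 q [-17.2, 23.0, -21.6, -0.0, -45.4, 4.2]
t 7.75 p [0.451, -0.3062, 0.0416] yaw -102.94 Rz [-0.0, 0.0001, -1.0] F [0.27, 0.21, -0.56] M [-0.001, 0.091, 0.002] w 29.4 q [-17.1, 23.0, -21.6, -0.0, -45.4, 4.2]
```

View pics/t4c.png

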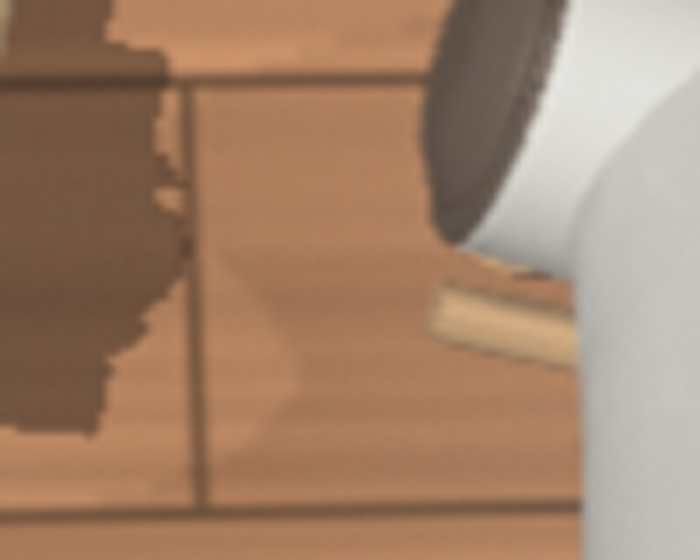

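View pics/s4c.png

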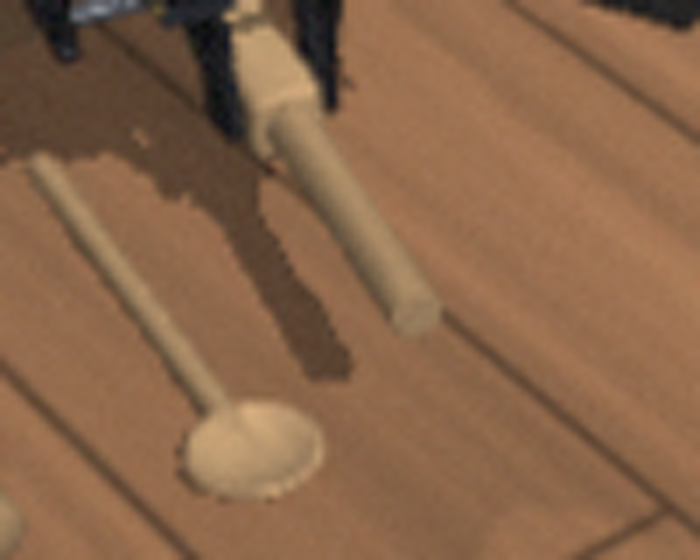

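View pics/m1.png

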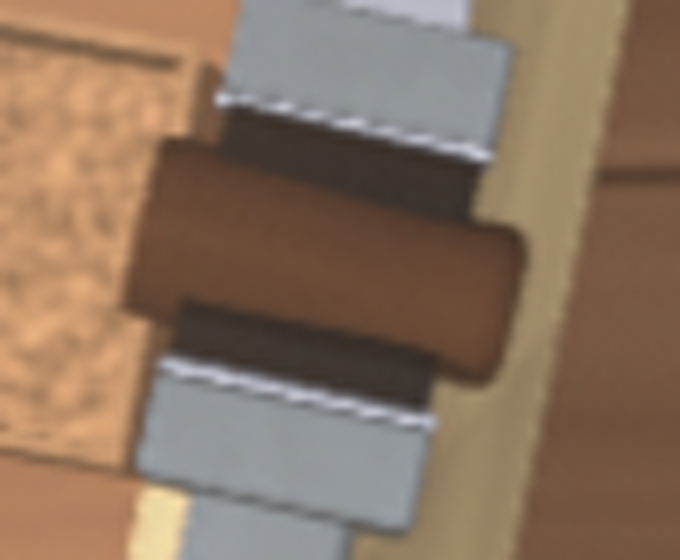

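```bash
cat > prof.py <<'E'
from h import *
import pickle
C=pickle.load(open("c4.pkl","rb"));t,s=C["t"],C["s"]
from scipy.ndimage import map_coordinates,gaussian_filter1d
def prof(img,a,b,hw,stations,sign=None,step=.1,ch=None):
    """along a->b px; perpendicular edge positions (strongest + and - side gradient)"""
    g=img.astype(float); 
    a,b=np.array(a,float),np.array(b,float);u=(b-a)/np.linalg.norm(b-a);n=np.array([-u[1],u[0]])
    o=np.arange(-hw,hw+step,step);out=[]
    for q in stations:
        c=a+(b-a)*q;P=c+o[:,None]*n
        v=np.stack([map_coordinates(g[:,:,k],[P[:,1],P[:,0]],order=1) for k in range(3)],1)
        d=np.linalg.norm(gaussian_filter1d(np.gradient(v,axis=0),4,axis=0),axis=1)
        out.append((c,n,o,d))
    return out
E
python3 - <<'E'
from prof import *
def run(img,a,b,hw,st_,lo,hi):
    for c,n,o,d in prof(img,a,b,hw,st_):
        m1=(o>-hi)&(o<-lo);m2=(o<hi)&(o>lo)
        e1=o[m1][d[m1].argmax()];e2=o[m2][d[m2].argmax()]
        print(np.round(c,1),"e",round(e1,2),round(e2,2),"w",round(e2-e1,2),"mid",np.round(c+n*(e1+e2)/2,2), d[m1].max().round(1),d[m2].max().round(1))
P=lambda x,y,k,ox,oy:((x+.5)/k-.5+ox,(y+.5)/k-.5+oy)
print("shank top");run(t["pixels"],P(437,309,7,300,190),P(577,342.5,7,300,190),8,np.linspace(.15,.85,6),2,6)
T=cv2.imread("pics/top0.png")[:,:,::-1]
print("mill top");run(T,P(144,226.5,8,225,180),P(506,308,8,225,180),16,[.02,.05,.08,.11,.14,.86,.89,.92,.95,.97,.99],7,14)
print("shank scene");run(s["pixels"],P(300,125,7,180,105),P(416,312,7,180,105),8,np.linspace(.1,.9,7),2,6)
E
```

```text
shank top
[365.  234.4] e -2.8 3.5 w 6.3 mid [364.92 234.77] 3.2 2.4
[367.8 235.1] e -2.7 3.4 w 6.1 mid [367.72 235.44] 3.5 2.9
[370.6 235.8] e -2.5 3.6 w 6.1 mid [370.47 236.31] 3.6 3.0
[373.4 236.4] e -2.5 3.1 w 5.6 mid [373.33 236.73] 3.8 2.5
[376.2 237.1] e -2.7 3.3 w 6.0 mid [376.13 237.4 ] 3.9 3.0
[379.  237.8] e -2.4 3.5 w 5.9 mid [378.87 238.32] 3.6 2.6
mill top
[243.5 208.1] e -11.9 11.3 w 23.2 mid [243.53 207.79] 10.5 6.6
[244.8 208.4] e -12.1 11.4 w 23.5 mid [244.9  208.04] 7.8 8.2
[246.2 208.7] e -12.3 11.2 w 23.5 mid [246.3  208.15] 2.8 4.0
[247.5 209. ] e -12.0 11.7 w 23.7 mid [247.57 208.85] 2.7 2.3
[248.9 209.3] e -12.1 14.0 w 26.1 mid [248.69 210.23] 1.9 3.4
[281.5 216.6] e -10.4 10.7 w 21.1 mid [281.44 216.78] 4.6 4.0
[282.8 216.9] e -9.9 10.7 w 20.6 mid [282.75 217.33] 6.0 6.4
[284.2 217.2] e -10.1 10.6 w 20.7 mid [284.14 217.49] 7.1 6.2
[285.6 217.6] e -10.3 10.7 w 21.0 mid [285.51 217.75] 8.2 5.9
[286.5 217.8] e -10.3 10.8 w 21.1 mid [286.4 218. ] 7.1 6.1
[287.4 218. ] e -9.8 10.2 w 20.0 mid [287.32 218.16] 6.2 5.1
shank scene
[224.1 125.1] e -2.4 6.0 w 8.4 mid [222.56 126.05] 2.3 4.1
[226.3 128.7] e -2.4 6.0 w 8.4 mid [224.77 129.61] 2.0 2.8
[228.5 132.2] e -2.5 5.0 w 7.5 mid [227.44 132.88] 1.9 3.5
[230.7 135.8] e -2.5 4.8 w 7.3 mid [229.74 136.39] 1.4 2.9
[232.9 139.3] e -2.9 2.1 w 5.0 mid [233.26 139.14] 2.1 2.8
[235.1 142.9] e -2.9 4.5 w 7.4 mid [234.45 143.33] 1.9 3.0
[237.3 146.5] e -3.3 2.3 w 5.6 mid [237.77 146.21] 2.4 3.0
```

```bash
python3 - <<'E'
from prof import *
for c in (366,370,374,378): print(c,[tuple(x) for x in t["pixels"][227:247,c].tolist()])
st();print(r.sense()["tcp_pos"])
E
```

```text
366 [(166, 123, 91), (167, 124, 94), (168, 123, 94), (164, 122, 92), (156, 126, 96), (179, 146, 110), (199, 163, 124), (209, 170, 128), (202, 164, 124), (195, 159, 121), (187, 152, 115), (174, 142, 109), (150, 118, 91), (171, 125, 94), (173, 126, 94), (172, 127, 94), (173, 127, 94), (174, 129, 96), (174, 129, 96), (171, 126, 93)]
370 [(190, 155, 121), (175, 132, 99), (170, 124, 93), (167, 122, 93), (157, 118, 90), (151, 124, 95), (172, 141, 107), (199, 163, 124), (210, 172, 129), (202, 166, 125), (195, 160, 120), (187, 153, 116), (172, 141, 107), (149, 117, 90), (172, 125, 93), (174, 127, 95), (175, 128, 96), (176, 129, 97), (175, 128, 96), (172, 126, 94)]
374 [(153, 145, 134), (171, 144, 116), (138, 106, 82), (166, 123, 93), (164, 120, 92), (150, 114, 88), (148, 122, 94), (175, 144, 110), (202, 165, 125), (210, 173, 130), (202, 165, 125), (196, 160, 121), (187, 153, 117), (172, 141, 108), (154, 118, 91), (173, 127, 97), (176, 130, 98), (177, 130, 97), (176, 129, 97), (173, 127, 95)]
378 [(156, 153, 148), (144, 141, 134), (132, 113, 100), (168, 123, 94), (168, 124, 94), (162, 120, 91), (145, 113, 87), (150, 125, 96), (179, 148, 113), (203, 166, 126), (210, 173, 131), (202, 165, 126), (196, 160, 121), (187, 153, 117), (171, 140, 107), (158, 121, 92), (175, 129, 97), (177, 131, 99), (176, 129, 97), (173, 128, 96)]
t 7.75 p [0.451, -0.3062, 0.0416] yaw -102.94 Rz [-0.0, 0.0001, -1.0] F [0.27, 0.21, -0.56] M [-0.001, 0.091, 0.002] w 29.4 q [-17.1, 23.0, -21.6, -0.0, -45.4, 4.2]
[ 0.4510489  -0.30620252  0.04155891]
```

```bash
python3 - <<'E'
from prof import *
def q(img): 
    g=img.astype(float);return g[...,1]/g[...,0]
Q=q(t["pixels"]);pts=[]
for c in range(364,381):
    v=Q[225:247,c]; k0=int(round(234.4+.23*(c-364)))-225
    def cov(idx,lo,hi): return np.clip((v[idx]-lo)/(hi-lo),0,1)
    bg=.735;fg=.815
    up=k0; 
    while (v[up]-bg)/(fg-bg)>.8: up-=1
    dn=k0
    while (v[dn]-bg)/(fg-bg)>.8: dn+=1
    e1=up+.5-np.clip((v[up]-bg)/(fg-bg),0,1); e2=dn-.5+np.clip((v[dn]-bg)/(fg-bg),0,1)
    pts.append((c,225+(e1+e2)/2,e2-e1))
pts=np.array(pts);print(pts.round(2).tolist())
Q=q(s["pixels"])
for rr in range(124,152,3): print(rr,Q[rr,210:245].round(2).tolist())
E
```

```text
[[364.0, 234.38, 8.77], [365.0, 234.58, 8.77], [366.0, 234.77, 8.76], [367.0, 235.16, 8.91], [368.0, 235.32, 8.73], [369.0, 235.55, 8.77], [370.0, 235.71, 8.84], [371.0, 235.83, 8.8], [372.0, 236.0, 9.11], [373.0, 236.33, 8.76], [374.0, 236.54, 8.7], [375.0, 236.71, 8.8], [376.0, 236.94, 9.13], [377.0, 237.2, 8.93], [378.0, 237.42, 8.94], [379.0, 237.59, 9.06], [380.0, 237.74, 8.89]]
124 [0.74, 0.72, 0.86, 0.89, 0.91, 0.85, 0.83, 0.83, 0.84, 0.82, 0.84, 0.82, 0.82, 0.81, 0.82, 0.82, 0.79, 0.75, 0.73, 0.72, 0.72, 0.72, 0.72, 0.73, 0.73, 0.72, 0.72, 0.72, 0.72, 0.72, 0.73, 0.74, 0.72, 0.73, 0.72]
127 [0.74, 0.73, 0.72, 0.74, 0.76, 0.75, 0.78, 0.81, 0.79, 0.75, 0.8, 0.81, 0.8, 0.82, 0.82, 0.81, 0.82, 0.82, 0.79, 0.74, 0.72, 0.74, 0.72, 0.73, 0.73, 0.73, 0.71, 0.72, 0.72, 0.72, 0.72, 0.72, 0.71, 0.73, 0.73]
130 [0.73, 0.74, 0.74, 0.74, 0.74, 0.74, 0.73, 0.74, 0.74, 0.74, 0.73, 0.75, 0.79, 0.82, 0.82, 0.81, 0.82, 0.81, 0.81, 0.81, 0.78, 0.75, 0.72, 0.72, 0.72, 0.7, 0.73, 0.73, 0.72, 0.72, 0.72, 0.73, 0.72, 0.73, 0.73]
133 [0.75, 0.75, 0.73, 0.74, 0.75, 0.75, 0.74, 0.72, 0.73, 0.74, 0.73, 
[... 721 characters left out ...]
0.82, 0.82, 0.81, 0.81, 0.76, 0.74, 0.72, 0.72, 0.72, 0.72]
145 [0.72, 0.73, 0.73, 0.72, 0.72, 0.72, 0.74, 0.71, 0.71, 0.74, 0.74, 0.73, 0.75, 0.73, 0.72, 0.73, 0.73, 0.73, 0.73, 0.72, 0.73, 0.74, 0.8, 0.83, 0.82, 0.82, 0.82, 0.82, 0.81, 0.81, 0.81, 0.75, 0.73, 0.72, 0.72]
148 [0.73, 0.73, 0.72, 0.72, 0.73, 0.72, 0.72, 0.72, 0.71, 0.71, 0.75, 0.75, 0.74, 0.73, 0.75, 0.74, 0.73, 0.73, 0.72, 0.73, 0.72, 0.72, 0.73, 0.73, 0.79, 0.82, 0.82, 0.82, 0.82, 0.8, 0.82, 0.82, 0.8, 0.75, 0.73]
151 [0.72, 0.72, 0.72, 0.73, 0.73, 0.72, 0.72, 0.74, 0.72, 0.74, 0.72, 0.74, 0.71, 0.71, 0.76, 0.75, 0.74, 0.72, 0.73, 0.71, 0.73, 0.72, 0.72, 0.72, 0.72, 0.75, 0.8, 0.82, 0.84, 0.82, 0.82, 0.81, 0.75, 0.72, 0.75]
```

```bash
cat > fit.py <<'E'
from prof import *
from scipy.optimize import least_squares
def q(img): 
    g=img.astype(float);return g[...,1]/g[...,0]
def scan(v,k0,bg=.73,fg=.815):
    up=k0; 
    while (v[up]-bg)/(fg-bg)>.75: up-=1
    dn=k0
    while (v[dn]-bg)/(fg-bg)>.75: dn+=1
    e1=up+.5-np.clip((v[up]-bg)/(fg-bg),0,1); e2=dn-.5+np.clip((v[dn]-bg)/(fg-bg),0,1)
    return (e1+e2)/2,e2-e1
def line(d,pts):
    "plane normal (world) through camera containing image line"
    W=unp(d,pts,np.zeros(len(pts)));c=-d["R"].T@d["t"];D=W-c;D/=np.linalg.norm(D,axis=1)[:,None]
    n=np.linalg.svd(D)[2][2];return n,c
def fitline(pt,ps,y0,y1,td,sd):
    "3D line param by x,z at world y=y0 and y1 meeting both planes"
    n1,c1=line(td,pt);n2,c2=line(sd,ps)
    out=[]
    for y in (y0,y1):
        A=np.array([[n1[0],n1[2]],[n2[0],n2[2]]]);b=np.array([n1@c1-n1[1]*y,n2@c2-n2[1]*y]);x,z=np.linalg.solve(A,b);out.append([x,y,z])
    return np.array(out)
E
python3 - <<'E'
from fit import *
Q=q(t["pixels"]);pt=[(c,225+scan(Q[225:247,c],int(round(234.4+.215*(c-364)))-225)[0]) for c in range(364,381)]
Q=q(s["pixels"]);ps=[]
for rr in range(129,148):
    m,w=scan(Q[rr,205:250],int(round(226+(rr-130)*.607))-205);ps.append((205+m,rr));print(rr,round(205+m,2),round(w,2),end="; ")
L=fitline(pt,ps,-.26,-.16,t,s);print("\n",L.round(4));dv=(L[1]-L[0]);dv/=np.linalg.norm(dv);print(dv,"yaw",np.degrees(np.arctan2(dv[1],dv[0])),"pitch",np.degrees(np.arcsin(dv[2])))
# tip location
p=unp(t,[(362.1+.0,234.1)],.085);print("tip top",p)
T=np.array([.451,-.3063])
# lateral offset of the drift axis from tcp
lat=np.array([np.sin(np.radians(77)),-np.cos(np.radians(77))]);print("lat offset of axis at y=-.2 (along +x vice)",[(P[:2]-T)@lat for P in L], "long tip",(p[0,:2]-T)@[np.cos(np.radians(77)),np.sin(np.radians(77))])
# mill axis
m0=[(243.53,207.79),(244.9,208.04),(246.3,208.15),(247.57,208.6),(282.75,217.33),(284.14,217.49),(285.51,217.75),(286.4,218.0),(287.32,218.16)]
W=unp(t,m0,.085);print(W.round(4)); f=np.polyfit(W[:,1],W[:,0],1);print("mill axis yaw",90-np.degrees(np.arctan(f[0])),f)
E
```

```text
129 225.35 9.03; 130 225.93 8.3; 131 226.7 8.93; 132 227.31 9.11; 133 228.3 8.87; 134 228.92 9.15; 135 229.32 8.69; 136 230.01 8.43; 137 231.0 8.37; 138 231.43 8.87; 139 232.03 9.68; 140 233.03 9.06; 141 233.61 9.04; 142 234.12 9.52; 143 234.64 9.11; 144 235.62 9.24; 145 236.04 9.31; 146 236.69 9.05; 147 237.88 9.24; 
 [[ 0.4616 -0.26    0.0827]
 [ 0.4842 -0.16    0.0836]]
[0.22073056 0.97529443 0.0088763 ] yaw 77.24754306443745 pitch 0.5085814395407678
tip top [[ 0.48347085 -0.1613524   0.085     ]]
lat offset of axis at y=-.2 (along +x vice) [np.float64(-0.00011007283980613834), np.float64(-0.00055304244227634)] long tip 0.14853695381381862
[[0.5486 0.1104 0.085 ]
 [0.5479 0.1073 0.085 ]
 [0.5476 0.104  0.085 ]
 [0.5465 0.1011 0.085 ]
 [0.5251 0.0206 0.085 ]
 [0.5247 0.0174 0.085 ]
 [0.524  0.0143 0.085 ]
 [0.5234 0.0122 0.085 ]
 [0.523  0.0101 0.085 ]]
mill axis yaw 75.43650555560846 [0.25980023 0.5201902 ]
```

```bash
python3 - <<'E'
from fit import *
S=cv2.imread("pics/scene0.png")
ox,oy,w,h,k=245,175,70,55,11
ya=np.array([np.cos(np.radians(76.7)),np.sin(np.radians(76.7)),0]);xa=np.array([ya[1],-ya[0],0])
ma=np.array([np.cos(np.radians(75.44)),np.sin(np.radians(75.44)),0]);mx=np.array([ma[1],-ma[0],0])
O=np.array([.5362,.0603,0])
print("vice coords of mill axis pts",[(np.array([f,y,0])-O)@np.c_[xa,ya] for f,y in ((.5223,.008),(.5439,.0913))])
th=np.linspace(0,2*np.pi,200)
ims=[]
for dz in (-.0045,0,.0045):
    im=cv2.resize(S[oy:oy+h,ox:ox+w],None,fx=k,fy=k,interpolation=cv2.INTER_CUBIC)
    hc=np.array([.5223,.008,.085-.0018+dz])
    hc=hc+ya*((-.055)-(hc-O)@ya)
    for yy,rad in ((0,.0205),(.004,.0213)):
        P=hc+ma*yy+np.outer(np.cos(th),mx)*rad+np.outer(np.sin(th),[0,0,1])*rad
        for p in proj(s,P): cv2.circle(im,tuple(int(round(v)) for v in ((p-[ox,oy])*k+k/2-.5)),1,(0,255,255) if yy==0 else (0,255,0),-1)
    ims.append(im[:400,60:660]);cv2.imwrite(f"pics/arc{len(ims)}.png",im)
E
```

```text
vice coords of mill axis pts [array([-0.00149559, -0.05409495]), array([0.00036194, 0.03193993])]
```

View pics/arc2.png

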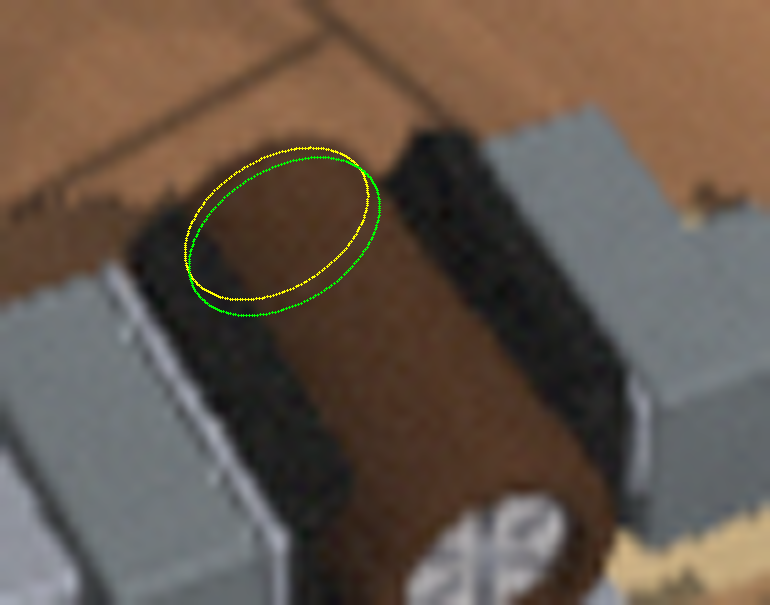

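```bash
python3 - <<'E'
from fit import *
S=cv2.imread("pics/scene0.png")
ox,oy,w,h,k=255,180,40,30,16
ya=np.array([np.cos(np.radians(76.7)),np.sin(np.radians(76.7)),0])
ma=np.array([np.cos(np.radians(75.44)),np.sin(np.radians(75.44)),0]);mx=np.array([ma[1],-ma[0],0])
O=np.array([.5362,.0603,0]);th=np.linspace(0,2*np.pi,300)
for i,dz in enumerate((-.003,0,.003)):
    hc=np.array([.5223,.008,.085-.0018+dz]);hc=hc+ya*((-.055)-(hc-O)@ya)
    m=np.zeros((h*k,w*k),np.uint8)
    for yy,rad in ((0,.0205),(.0009,.0220),(.002,.0228),(.004,.0235),(.008,.0237),(.013,.024)):
        P=hc+ma*yy+np.outer(np.cos(th),mx)*rad+np.outer(np.sin(th),[0,0,1])*rad
        q_=((proj(s,P)-[ox,oy])*k+k/2-.5).round().astype(np.int32);cv2.fillPoly(m,[q_],255)
    im=cv2.resize(S[oy:oy+h,ox:ox+w],None,fx=k,fy=k,interpolation=cv2.INTER_CUBIC)
    cs,_=cv2.findContours(m,0,1);cv2.drawContours(im,cs,-1,(0,255,255),1)
    cv2.imwrite(f"pics/arcb{i}.png",im)
E
python3 -c "
import cv2,numpy as np
cv2.imwrite('pics/arcb.png',cv2.resize(np.hstack([cv2.imread(f'pics/arcb{i}.png')[0:300,:430] for i in (0,1,2)]),None,fx=.62,fy=.62))"
```

```text
(no output)
```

View pics/arcb1.png

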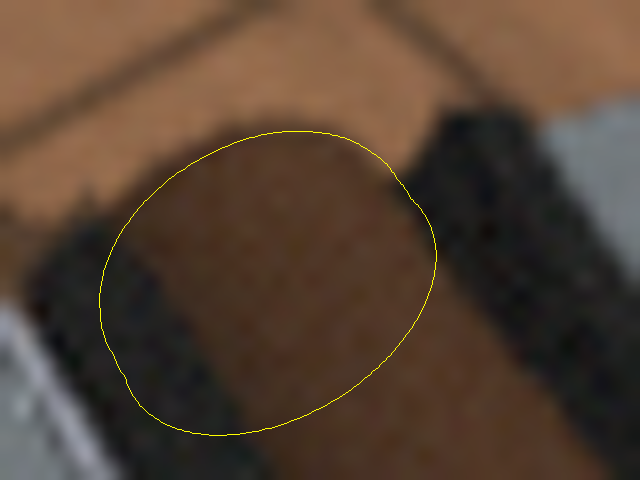

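View pics/arcb.png

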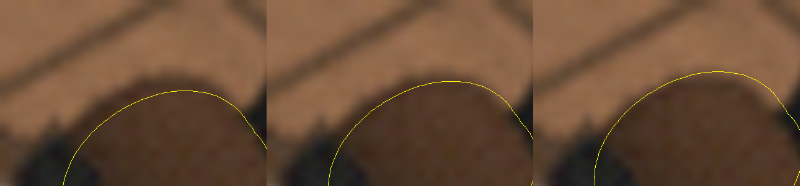

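```bash
python3 - <<'E'
from h import *
print(delta([.4822,-.1480,.0420],Rt(-104.56)))
E
```

```text
[-6.446, 0.202, -0.017, 0.001, 0.001, 0.325]
```

Request:
{"name": "play_rows", "arguments": {
  "deltas": [
    [-1.6,0.2,-0.02,0,0,0.325,20],
    [-3.2,0.2,-0.02,0,0,0.325,20],
    [-4.8,0.2,-0.02,0,0,0.325,20],
    [-6.0,0.2,-0.02,0,0,0.325,20],
    [-6.446,0.202,-0.02,0,0,0.325,20],
    [-6.446,0.202,-0.02,0,0,0.325,20],
    [-6.446,0.202,-0.02,0,0,0.325,20],
    [-6.446,0.202,-0.02,0,0,0.325,20]
  ]
}}

```text
time_s: 8.55
tcp_pos: [0.4819, -0.1494, 0.042]
ee_rot: [[-0.253, -0.967, -0.0], [-0.967, 0.253, -0.0], [0.0, 0.0, -1.0]]
wrist_force: [-0.2, 0.3, -0.4]
gripper_width: 0.339
```

```bash
python3 - <<'E'
from h import *
st()
s=cap("scene","s5");st()
a,b,c,e=130,225,210,320
cv2.imwrite("pics/s5c.png",cv2.resize(np.ascontiguousarray(s["pixels"][a:b,c:e,::-1]),None,fx=7,fy=6.3,interpolation=cv2.INTER_CUBIC))
E
```

```text
t 8.55 p [0.4819, -0.1494, 0.042] yaw -104.68 Rz [-0.0003, -0.0, -1.0] F [-0.17, 0.26, -0.36] M [0.021, 0.074, -0.033] w 29.5 q [1.2, 19.7, -27.2, 0.0, -43.2, -15.9]
t 8.6 p [0.4819, -0.1496, 0.0419] yaw -104.7 Rz [-0.0003, -0.0, -1.0] F [-0.33, -0.14, 0.21] M [-0.045, 0.091, 0.014] w 29.8 q [1.2, 19.7, -27.2, 0.0, -43.2, -15.9]
```

View pics/s5c.png

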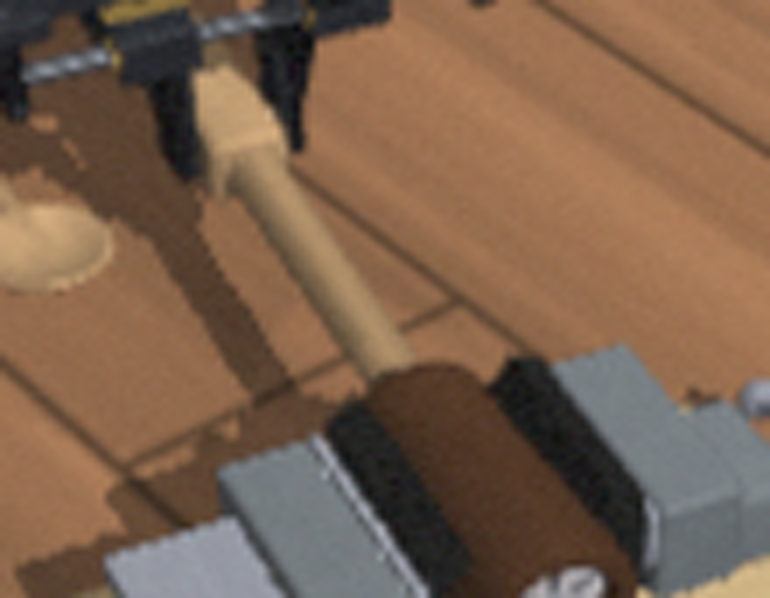

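```bash
python3 - <<'E'
from fit import *
s=r.capture("scene");st()
Q=q(s["pixels"]);ps=[]
for rr in range(158,184):
    k0=int(round(210+(258+ (rr-156.2)*6.3*.66)/7))-205
    try:
        m,w=scan(Q[rr,205:290],k0);ps.append((205+m,rr,w))
    except Exception as e: print(rr,e)
ps=np.array(ps);print(ps.round(2).tolist())
ok=abs(ps[:,2]-np.median(ps[:,2]))<1;f=np.polyfit(ps[ok,1],ps[ok,0],1);print(f)
# mill axis projected
for z in (.085,.083):
    P=proj(s,[[.5221,.0075,z],[.5439,.0913,z]]);print(z,P.round(2), "drift line x at those rows",np.polyval(f,P[:,1]).round(2))
# FK drift line projected
T=np.array(r.sense()["tcp_pos"]);u=np.array([.2514,.9679,0]);
for dz in (.0433,.0415):
    A=T+[0,0,dz]+u*.05;B=T+[0,0,dz]+u*.148;P=proj(s,[A,B]);print("FK drift",P.round(2),np.polyval(f,P[:,1]).round(2))
E
```

```text
t 8.65 p [0.482, -0.1496, 0.042] yaw -104.71 Rz [-0.0002, -0.0, -1.0] F [-0.26, -0.14, -0.98] M [-0.014, 0.048, 0.05] w 30.0 q [1.2, 19.7, -27.2, 0.0, -43.2, -15.9]
[[244.97, 158.0, 13.64], [247.92, 159.0, 8.26], [246.07, 160.0, 12.24], [248.99, 161.0, 8.39], [249.06, 162.0, 9.54], [249.53, 163.0, 9.35], [250.66, 164.0, 9.17], [251.16, 165.0, 9.7], [251.92, 166.0, 9.55], [252.13, 167.0, 9.73], [254.87, 168.0, 6.08], [253.76, 169.0, 9.57], [254.13, 170.0, 9.37], [254.51, 171.0, 9.23], [255.53, 172.0, 10.16], [255.95, 173.0, 9.82], [256.9, 174.0, 9.88], [257.94, 175.0, 8.18], [257.89, 176.0, 9.6], [258.54, 177.0, 10.27], [258.74, 178.0, 9.91], [259.93, 179.0, 9.45], [260.34, 180.0, 9.67], [260.95, 181.0, 9.69], [261.89, 182.0, 10.16], [262.24, 183.0, 9.96]]
[  0.6234472  148.18113195]
0.085 [[269.79 194.48]
 [286.13 220.96]] drift line x at those rows [269.43 285.94]
0.083 [[269.8  195.11]
 [286.11 221.57]] drift line x at those rows [269.82 286.32]
FK drift [[250.99 164.46]
 [267.04 190.46]] [250.71 266.92]
FK drift [[251.03 165.02]
 [267.05 191.02]] [251.06 267.27]
```

Request:
{"name": "play_rows", "arguments": {
  "deltas": [
    [-0.12,0,0,0,0,0,20],
    [-0.24,0,0,0,0,0,20],
    [-0.34,0,0,0,0,0,20],
    [-0.4,0,0,0,0,0,20],
    [-0.4,0,0,0,0,0,20]
  ]
}}

```text
time_s: 9.15
tcp_pos: [0.4849, -0.1388, 0.042]
ee_rot: [[-0.252, -0.968, 0.0], [-0.968, 0.252, 0.0], [-0.0, -0.0, -1.0]]
wrist_force: [0.7, -1.1, -1.3]
gripper_width: 0.341
```

Request:
{"name": "play_rows", "arguments": {
  "deltas": [
    [-0.04,0,0,0,0,0,20],
    [-0.08,0,0,0,0,0,20],
    [-0.08,0,0,0,0,0,20]
  ]
}}

```text
time_s: 9.45
tcp_pos: [0.4846, -0.1382, 0.0421]
ee_rot: [[-0.253, -0.968, -0.001], [-0.968, 0.253, -0.001], [0.002, 0.001, -1.0]]
wrist_force: [-0.3, -6.3, -0.8]
gripper_width: 0.344
```

```bash
python3 - <<'E'
from h import *
st()
E
```

```text
t 9.45 p [0.4846, -0.1382, 0.0421] yaw -104.64 Rz [-0.0015, -0.0014, -1.0] F [-0.3, -6.33, -0.77] M [-1.659, 0.257, -0.101] w 29.9 q [2.6, 19.6, -27.3, 0.1, -43.2, -17.3]
```

```bash
cat >> h.py <<'E'
def avg(n=12):
    F=[];M=[]
    for i in range(n):
        r.capture("scene");q=r.sense();F.append(q["wrist_force"]);M.append(q["moment"])
    F=np.array(F);M=np.array(M);e=np.sqrt(n)
    print("t",round(q["time_s"],2),"p",np.round(q["tcp_pos"],4),"F",F.mean(0).round(2),"+-",(F.std(0)/e).round(2),"M",M.mean(0).round(3),"+-",(M.std(0)/e).round(3))
    return F.mean(0),M.mean(0)
E
python3 - <<'E'
from h import *
avg(16)
E
```

```text
t 10.25 p [ 0.4846 -0.1382  0.0421] F [-0.76 -5.89 -0.56] +- [0.18 0.13 0.11] M [-1.591  0.29  -0.088] +- [0.006 0.007 0.007]
```

Request:
{"name": "play_rows", "arguments": {
  "deltas": [
    [0,0,-0.02,0,0,0,20],
    [0,0,-0.04,0,0,0,20],
    [0,0,-0.06,0,0,0,20],
    [0,0,-0.06,0,0,0,20]
  ]
}}

```text
time_s: 10.65
tcp_pos: [0.4843, -0.1382, 0.0432]
ee_rot: [[-0.253, -0.967, -0.002], [-0.967, 0.253, -0.001], [0.002, 0.002, -1.0]]
wrist_force: [-1.4, -6.5, -2.9]
gripper_width: 0.345
```

```bash
python3 - <<'E'
from h import *
avg(4)
E
```

```text
t 10.85 p [ 0.4843 -0.1382  0.0431] F [ 0.17 -5.7  -2.58] +- [0.21 0.22 0.5 ] M [-1.816  0.201 -0.206] +- [0.026 0.012 0.02 ]
```

Request:
{"name": "play_rows", "arguments": {
  "deltas": [
    [0,0,-0.02,0,0,0,20],
    [0,0,-0.04,0,0,0,20],
    [0,0,-0.06,0,0,0,20],
    [0,0,-0.06,0,0,0,20]
  ]
}}

```text
time_s: 11.25
tcp_pos: [0.4841, -0.1381, 0.0446]
ee_rot: [[-0.253, -0.967, -0.003], [-0.967, 0.253, -0.001], [0.002, 0.002, -1.0]]
wrist_force: [-1.6, -4.7, -2.9]
gripper_width: 0.341
```

```bash
python3 - <<'E'
from h import *
avg(4)
E
```

```text
t 11.45 p [ 0.4841 -0.1381  0.0445] F [-0.46 -5.24 -3.33] +- [0.24 0.2  0.17] M [-1.859  0.279 -0.129] +- [0.008 0.02  0.012]
```

Request:
{"name": "play_rows", "arguments": {
  "deltas": [
    [0.12,0,0,0,0,0,20],
    [0.12,0.048,0.08,0,0,0,20],
    [0.12,0.048,0.08,0,0,0,20],
    [0.05,0.048,0.08,0,0,0,20],
    [0,0.048,0.08,0,0,0,20],
    [0,0.048,0.08,0,0,0,20]
  ]
}}

```text
time_s: 12.05
tcp_pos: [0.4836, -0.1379, 0.0432]
ee_rot: [[-0.252, -0.968, -0.001], [-0.968, 0.252, -0.002], [0.002, 0.001, -1.0]]
wrist_force: [-0.8, -7.4, -0.2]
gripper_width: 0.345
```

```bash
python3 - <<'E'
from h import *
avg(8)
E
```

```text
t 12.45 p [ 0.4836 -0.1379  0.0432] F [-1.03 -6.46 -0.23] +- [0.17 0.18 0.18] M [-1.854  0.326 -0.126] +- [0.012 0.01  0.017]
```

Request:
{"name": "play_rows", "arguments": {
  "deltas": [
    [0.12,0,0,0,0,0,20],
    [0.12,-0.104,0,0,0,0,20],
    [0.12,-0.104,0,0,0,0,20],
    [0.05,-0.104,0,0,0,0,20],
    [0,-0.104,0,0,0,0,20],
    [0,-0.104,0,0,0,0,20]
  ]
}}

```text
time_s: 13.05
tcp_pos: [0.4862, -0.1385, 0.0432]
ee_rot: [[-0.253, -0.968, -0.001], [-0.968, 0.253, -0.002], [0.002, 0.001, -1.0]]
wrist_force: [-0.9, -7.1, -0.8]
gripper_width: 0.338
```

Request:
{"name": "play_rows", "arguments": {
  "deltas": [
    [0.12,0,0,0,0,0,20],
    [0.12,0,0.08,0,0,0,20],
    [0.12,0,0.08,0,0,0,20],
    [0.05,0,0.08,0,0,0,20],
    [0,0,0.08,0,0,0,20],
    [0,0,0.08,0,0,0,20]
  ]
}}

```text
time_s: 13.65
tcp_pos: [0.4862, -0.1374, 0.0409]
ee_rot: [[-0.252, -0.968, -0.001], [-0.968, 0.252, -0.0], [0.0, 0.001, -1.0]]
wrist_force: [-1.2, 0.1, -0.5]
gripper_width: 0.338
```

Request:
{"name": "play_rows", "arguments": {
  "deltas": [
    [0.12,0,0,0,0,0,20],
    [0.12,0.104,0,0,0,0,20],
    [0.12,0.104,0,0,0,0,20],
    [0.05,0.104,0,0,0,0,20],
    [0,0.104,0,0,0,0,20],
    [0,0.104,0,0,0,0,20]
  ]
}}

```text
time_s: 14.25
tcp_pos: [0.4843, -0.1366, 0.041]
ee_rot: [[-0.252, -0.968, 0.0], [-0.968, 0.252, 0.0], [-0.0, -0.0, -1.0]]
wrist_force: [-0.2, -0.2, -2.7]
gripper_width: 0.346
```

The last two probes met no axial force and went about 1.5 mm past the face, so the hole is near here, slightly lower. I'll centre and edge in.

Request:
{"name": "play_rows", "arguments": {
  "deltas": [
    [0,-0.02,0.02,0,0,0,20],
    [0,-0.04,0.04,0,0,0,20],
    [-0.04,-0.04,0.04,0,0,0,20],
    [-0.08,-0.04,0.04,0,0,0,20],
    [-0.08,-0.04,0.04,0,0,0,20]
  ]
}}

```text
time_s: 14.75
tcp_pos: [0.4857, -0.135, 0.0401]
ee_rot: [[-0.252, -0.968, 0.0], [-0.968, 0.252, 0.0], [-0.0, -0.0, -1.0]]
wrist_force: [0.6, -0.1, -0.8]
gripper_width: 0.338
```

```bash
python3 - <<'E'
from h import *
avg(5)
E
```

```text
t 15.0 p [ 0.4856 -0.1351  0.04  ] F [-0.   -0.31 -0.8 ] +- [0.06 0.2  0.22] M [ 0.012  0.073 -0.028] +- [0.013 0.015 0.009]
```

Request:
{"name": "play_rows", "arguments": {
  "deltas": [
    [-0.08,0,0,0,0,0,20],
    [-0.16,0,0,0,0,0,20],
    [-0.24,0,0,0,0,0,20],
    [-0.32,0,0,0,0,0,20],
    [-0.4,0,0,0,0,0,20],
    [-0.4,0,0,0,0,0,20]
  ]
}}

```text
time_s: 15.6
tcp_pos: [0.4882, -0.1252, 0.04]
ee_rot: [[-0.252, -0.968, 0.0], [-0.968, 0.252, 0.0], [-0.0, -0.0, -1.0]]
wrist_force: [-0.4, -1.2, -0.8]
gripper_width: 0.341
```

```bash
python3 - <<'E'
from h import *
avg(5)
E
```

```text
t 15.85 p [ 0.4881 -0.1255  0.04  ] F [ 0.16 -0.15 -0.91] +- [0.11 0.18 0.31] M [ 0.023  0.052 -0.006] +- [0.012 0.011 0.012]
```

Request:
{"name": "play_rows", "arguments": {
  "deltas": [
    [-0.1,0,0,0,0,0,20],
    [-0.2,0,0,0,0,0,20],
    [-0.3,0,0,0,0,0,20],
    [-0.4,0,0,0,0,0,20],
    [-0.5,0,0,0,0,0,20],
    [-0.6,0,0,0,0,0,20],
    [-0.6,0,0,0,0,0,20]
  ]
}}

```text
time_s: 16.55
tcp_pos: [0.492, -0.1106, 0.04]
ee_rot: [[-0.252, -0.968, 0.0], [-0.968, 0.252, 0.0], [-0.0, -0.0, -1.0]]
wrist_force: [-0.2, 0.2, -0.8]
gripper_width: 0.343
```

```bash
python3 - <<'E'
from h import *
avg(5)
E
```

```text
t 16.8 p [ 0.4919 -0.111   0.04  ] F [-0.09 -0.15 -0.83] +- [0.27 0.14 0.32] M [0.019 0.106 0.028] +- [0.009 0.017 0.016]
```

Request:
{"name": "play_rows", "arguments": {
  "deltas": [
    [-0.12,0,0,0,0,0,20],
    [-0.24,0,0,0,0,0,20],
    [-0.36,0,0,0,0,0,20],
    [-0.48,0,0,0,0,0,20],
    [-0.6,0,0,0,0,0,20],
    [-0.72,0,0,0,0,0,20],
    [-0.84,0,0,0,0,0,20],
    [-0.92,0,0,0,0,0,20],
    [-1.0,0,0,0,0,0,20],
    [-1.0,0,0,0,0,0,20]
  ]
}}

```text
time_s: 17.8
tcp_pos: [0.4983, -0.0866, 0.04]
ee_rot: [[-0.252, -0.968, 0.0], [-0.968, 0.252, 0.0], [-0.0, -0.0, -1.0]]
wrist_force: [-0.3, -0.3, -1.1]
gripper_width: 0.342
```

```bash
python3 - <<'E'
from h import *
avg(4)
E
```

```text
t 18.0 p [ 0.4981 -0.0868  0.04  ] F [ 0.03  0.23 -0.49] +- [0.23 0.07 0.12] M [ 0.003  0.07  -0.027] +- [0.008 0.015 0.022]
```

Request:
{"name": "play_rows", "arguments": {
  "deltas": [
    [-0.08,0,0,0,0,0,20],
    [-0.16,0,0,0,0,0,20],
    [-0.24,0,0,0,0,0,20],
    [-0.32,0,0,0,0,0,20],
    [-0.4,0,0,0,0,0,20],
    [-0.44,0,0,0,0,0,20],
    [-0.48,0,0,0,0,0,20],
    [-0.52,0,0,0,0,0,20],
    [-0.56,0,0,0,0,0,20],
    [-0.6,0,0,0,0,0,20]
  ]
}}

```text
time_s: 19.0
tcp_pos: [0.502, -0.0722, 0.04]
ee_rot: [[-0.253, -0.968, 0.0], [-0.968, 0.253, -0.0], [0.0, -0.0, -1.0]]
wrist_force: [-0.3, 0.1, -0.7]
gripper_width: 0.343
```

Request:
{"name": "play_rows", "arguments": {
  "deltas": [
    [-0.03,0,0,0,0,0,20],
    [-0.06,0,0,0,0,0,20],
    [-0.09,0,0,0,0,0,20],
    [-0.12,0,0,0,0,0,20]
  ]
}}

```text
time_s: 19.4
tcp_pos: [0.5028, -0.0693, 0.04]
ee_rot: [[-0.253, -0.968, 0.0], [-0.968, 0.253, 0.0], [-0.0, -0.0, -1.0]]
wrist_force: [-0.0, -0.2, -0.8]
gripper_width: 0.341
```

Request:
{"name": "play_rows", "arguments": {
  "deltas": [
    [-0.03,0,0,0,0,0,20],
    [-0.06,0,0,0,0,0,20],
    [-0.09,0,0,0,0,0,20],
    [-0.12,0,0,0,0,0,20]
  ]
}}

```text
time_s: 19.8
tcp_pos: [0.5035, -0.0664, 0.04]
ee_rot: [[-0.253, -0.968, 0.0], [-0.968, 0.253, -0.0], [-0.0, -0.0, -1.0]]
wrist_force: [1.2, -0.8, -1.2]
gripper_width: 0.343
```

Request:
{"name": "play_rows", "arguments": {
  "deltas": [
    [-0.03,0,0,0,0,0,20],
    [-0.06,0,0,0,0,0,20],
    [-0.09,0,0,0,0,0,20],
    [-0.12,0,0,0,0,0,20]
  ]
}}

```text
time_s: 20.2
tcp_pos: [0.5027, -0.0652, 0.0399]
ee_rot: [[-0.253, -0.967, -0.004], [-0.967, 0.253, -0.002], [0.003, 0.003, -1.0]]
wrist_force: [-1.3, -8.9, 1.1]
gripper_width: 0.343
```

Request:
{"name": "play_rows", "arguments": {
  "deltas": [
    [-0.03,0,0,0,0,0,20],
    [-0.06,0,0,0,0,0,20],
    [-0.09,0,0,0,0,0,20]
  ]
}}

```text
time_s: 20.5
tcp_pos: [0.5031, -0.0633, 0.0398]
ee_rot: [[-0.253, -0.967, -0.004], [-0.967, 0.253, -0.002], [0.003, 0.003, -1.0]]
wrist_force: [-1.7, -8.1, 0.4]
gripper_width: 0.341
```

```bash
python3 - <<'E'
from h import *
avg(3)
E
```

```text
t 20.65 p [ 0.5031 -0.0632  0.0398] F [-1.78 -8.09  0.34] +- [0.17 0.23 0.19] M [-2.309  0.424 -0.088] +- [0.004 0.013 0.015]
```

Request:
{"name": "play_rows", "arguments": {
  "deltas": [
    [-0.04,0,0,0,0,0,20],
    [-0.08,0,0,0,0,0,20],
    [-0.12,0,0,0,0,0,20],
    [-0.16,0,0,0,0,0,20],
    [-0.2,0,0,0,0,0,20],
    [-0.24,0,0,0,0,0,20],
    [-0.28,0,0,0,0,0,20],
    [-0.32,0,0,0,0,0,20]
  ]
}}

```text
time_s: 21.45
tcp_pos: [0.5048, -0.0558, 0.0397]
ee_rot: [[-0.254, -0.967, -0.004], [-0.967, 0.254, -0.003], [0.004, 0.004, -1.0]]
wrist_force: [-1.1, -9.9, -0.7]
gripper_width: 0.343
```

```bash
python3 - <<'E'
from h import *
st()
s=cap("scene","s6");st()
a,b,c,e=150,270,210,350
cv2.imwrite("pics/s6c.png",cv2.resize(np.ascontiguousarray(s["pixels"][a:b,c:e,::-1]),None,fx=5,fy=5,interpolation=cv2.INTER_CUBIC))
E
```

```text
t 21.45 p [0.5048, -0.0558, 0.0397] yaw -104.69 Rz [-0.0045, -0.0027, -1.0] F [-1.09, -9.93, -0.68] M [-2.795, 0.412, -0.15] w 29.8 q [12.1, 20.3, -26.7, 0.1, -43.3, -26.9]
t 21.5 p [0.505, -0.0556, 0.0397] yaw -104.69 Rz [-0.0041, -0.0025, -1.0] F [-1.63, -8.6, -0.85] M [-2.517, 0.466, -0.108] w 29.9 q [12.1, 20.3, -26.7, 0.1, -43.3, -26.9]
```

View pics/s6c.png

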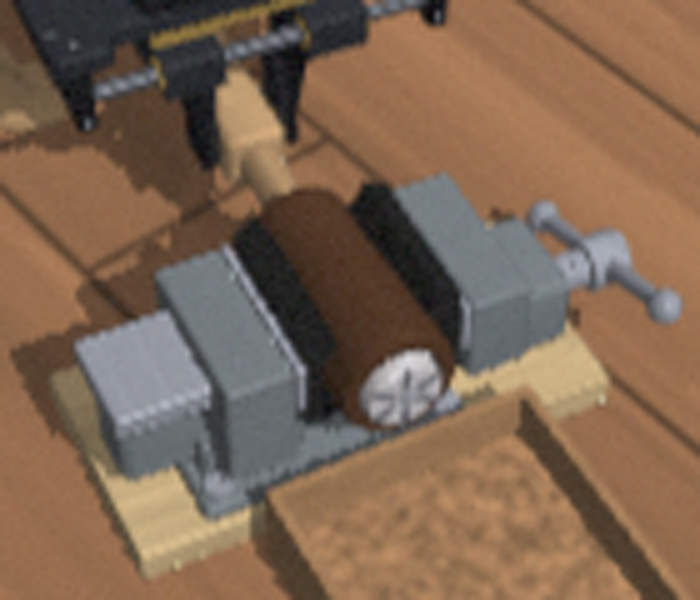

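The white insert now sits flush with the wide end at crop (405,388), and the shank is in line in the hole. I'll keep pressing.

Request:
{"name": "play_rows", "arguments": {
  "deltas": [
    [-0.04,0,0,0,0,0,20],
    [-0.08,0,0,0,0,0,20],
    [-0.12,0,0,0,0,0,20],
    [-0.16,0,0,0,0,0,20],
    [-0.2,0,0,0,0,0,20],
    [-0.24,0,0,0,0,0,20],
    [-0.28,0,0,0,0,0,20],
    [-0.32,0,0,0,0,0,20],
    [-0.36,0,0,0,0,0,20],
    [-0.4,0,0,0,0,0,20],
    [-0.44,0,0,0,0,0,20],
    [-0.48,0,0,0,0,0,20]
  ]
}}

```text
time_s: 22.7
tcp_pos: [0.5102, -0.0416, 0.0401]
ee_rot: [[-0.253, -0.968, 0.001], [-0.968, 0.253, 0.0], [-0.001, -0.001, -1.0]]
wrist_force: [-0.5, -0.2, -0.8]
gripper_width: 0.339
```

Request:
{"name": "play_rows", "arguments": {
  "deltas": [
    [-0.04,0,0,0,0,0,20],
    [-0.08,0,0,0,0,0,20],
    [-0.12,0,0,0,0,0,20],
    [-0.16,0,0,0,0,0,20],
    [-0.2,0,0,0,0,0,20],
    [-0.24,0,0,0,0,0,20],
    [-0.28,0,0,0,0,0,20],
    [-0.32,0,0,0,0,0,20]
  ]
}}

```text
time_s: 23.5
tcp_pos: [0.5119, -0.0342, 0.04]
ee_rot: [[-0.253, -0.968, -0.0], [-0.968, 0.253, -0.0], [0.0, 0.0, -1.0]]
wrist_force: [-0.4, -1.4, -0.8]
gripper_width: 0.347
```

```bash
python3 - <<'E'
from h import *
st()
s=cap("scene","s7");st()
a,b,c,e=150,270,210,350
cv2.imwrite("pics/s7c.png",cv2.resize(np.ascontiguousarray(s["pixels"][a:b,c:e,::-1]),None,fx=5,fy=5,interpolation=cv2.INTER_CUBIC))
E
```

```text
t 23.5 p [0.5119, -0.0342, 0.04] yaw -104.63 Rz [-0.0, -0.0, -1.0] F [-0.37, -1.38, -0.83] M [0.065, 0.075, 0.059] w 30.2 q [14.3, 20.5, -26.1, 0.0, -43.3, -29.0]
t 23.55 p [0.512, -0.0341, 0.04] yaw -104.62 Rz [0.0001, 0.0, -1.0] F [0.12, -0.02, -0.27] M [0.082, 0.101, -0.045] w 29.8 q [14.3, 20.5, -26.1, 0.0, -43.3, -29.0]
```

View pics/s7c.png

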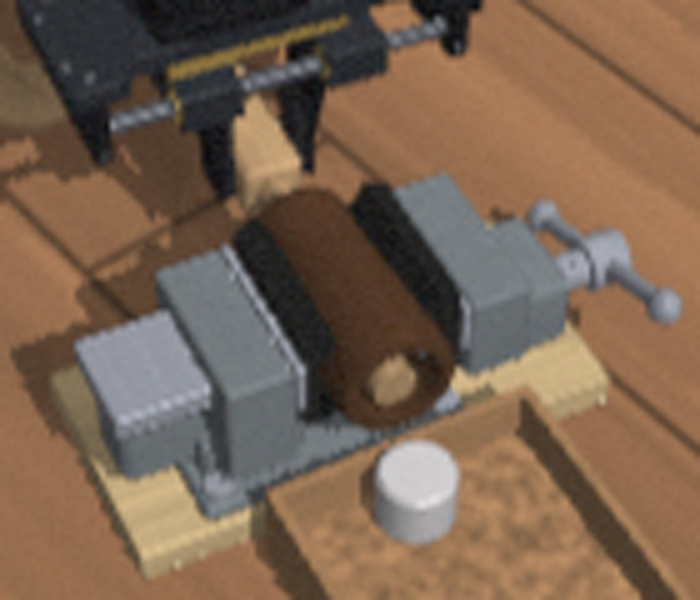

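The insert has dropped out and stands on the cork in the tray at crop (415,490). The shank's end shows in the open bore at (393,380). Drawing the drift back along the same line.

Request:
{"name": "play_rows", "arguments": {
  "deltas": [
    [0.2,0,0,0,0,0,20],
    [0.5,0,0,0,0,0,20],
    [0.8,0,0,0,0,0,20],
    [1.1,0,0,0,0,0,20],
    [1.4,0,0,0,0,0,20],
    [1.7,0,0,0,0,0,20],
    [2.0,0,0,0,0,0,20],
    [2.0,0,0,0,0,0,20]
  ]
}}

```text
time_s: 24.35
tcp_pos: [0.4989, -0.0835, 0.04]
ee_rot: [[-0.254, -0.967, -0.0], [-0.967, 0.254, 0.0], [0.0, 0.0, -1.0]]
wrist_force: [0.1, 0.3, -1.3]
gripper_width: 0.342
```

Request:
{"name": "play_rows", "arguments": {
  "deltas": [
    [0.3,0,0,0,0,0,20],
    [0.6,0,0,0,0,0,20],
    [0.9,0,0,0,0,0,20],
    [1.2,0,0,0,0,0,20],
    [1.5,0,0,0,0,0,20],
    [1.8,0,0,0,0,0,20],
    [2.1,0,0,0,0,0,20],
    [2.5,0,0,0,0,0,20],
    [3.0,0,0,0,0,0,20],
    [3.5,0,0,0,0,0,20],
    [3.5,0,0,0,0,0,20]
  ]
}}

```text
time_s: 25.45
tcp_pos: [0.4765, -0.1688, 0.0399]
ee_rot: [[-0.255, -0.967, -0.0], [-0.967, 0.255, -0.0], [0.0, 0.0, -1.0]]
wrist_force: [-1.3, 0.3, -0.7]
gripper_width: 0.343
```

```bash
python3 - <<'E'
from h import *
st()
s=cap("scene","s8");st()
cv2.imwrite("pics/s8c.png",cv2.resize(np.ascontiguousarray(s["pixels"][100:280,160:360,::-1]),None,fx=3.3,fy=3.3,interpolation=cv2.INTER_CUBIC))
print(delta([.4378,-.3163,-.0283],Rt(-83)))
E
```

```text
t 25.45 p [0.4765, -0.1688, 0.0399] yaw -104.75 Rz [-0.0004, -0.0, -1.0] F [-1.31, 0.32, -0.74] M [-0.028, 0.064, 0.062] w 29.8 q [-1.1, 19.9, -27.2, 0.0, -42.9, -13.7]
t 25.5 p [0.4768, -0.1682, 0.04] yaw -104.73 Rz [-0.0001, 0.0, -1.0] F [0.28, 0.14, -0.43] M [0.017, 0.036, 0.01] w 29.7 q [-1.0, 19.9, -27.2, -0.0, -42.9, -13.7]
[6.124, 0.004, 2.731, 0.002, 0.0, -4.345]
```

View pics/s8c.png

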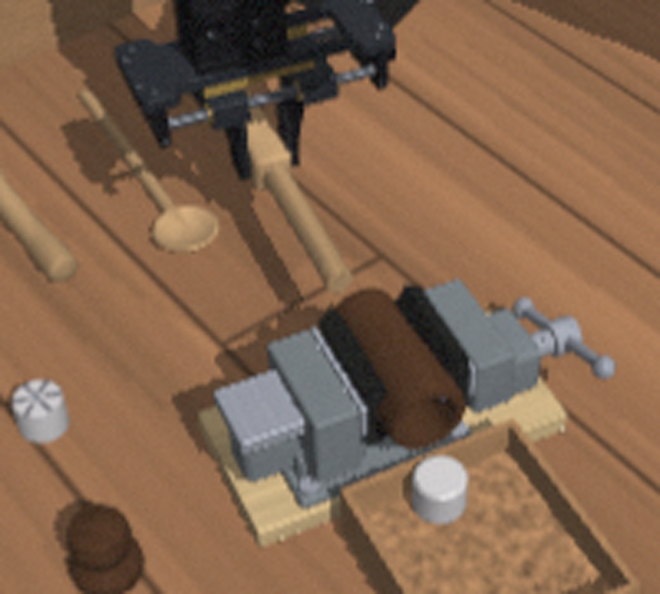

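The shank is fully out, with its end at crop (340,280) clear of the mill. I'll go back to the drift's original, free spot and set it down.

Request:
{"name": "play_rows", "arguments": {
  "deltas": [
    [1.2,0,0,0,0,-0.6,20],
    [2.6,0,0,0,0,-1.6,20],
    [4.0,0,0.3,0,0,-2.8,20],
    [5.2,0,0.8,0,0,-3.8,20],
    [6.124,0,1.4,0,0,-4.345,20],
    [6.124,0,2.0,0,0,-4.345,20],
    [6.124,0,2.4,0,0,-4.345,20],
    [6.124,0,2.6,0,0,-4.345,20],
    [6.124,0,2.6,0,0,-4.345,20],
    [6.124,0,2.6,0,0,-4.345,20]
  ]
}}

```text
time_s: 26.5
tcp_pos: [0.4393, -0.3152, -0.0245]
ee_rot: [[0.125, -0.992, 0.001], [-0.992, -0.125, -0.0], [0.001, -0.001, -1.0]]
wrist_force: [-0.7, -0.6, -0.8]
gripper_width: 0.341
```

Request:
{"name": "play_rows", "arguments": {
  "deltas": [
    [0,0,0.03,0,0,0,20],
    [0,0,0.07,0,0,0,20],
    [0,0,0.12,0,0,0,20],
    [0,0,0.12,0,0,0,20]
  ]
}}

```text
time_s: 26.9
tcp_pos: [0.4385, -0.3154, -0.0279]
ee_rot: [[0.124, -0.992, 0.0], [-0.992, -0.124, 0.0], [-0.0, -0.0, -1.0]]
wrist_force: [-1.3, 0.2, -1.1]
gripper_width: 0.342
```

```bash
python3 - <<'E'
from h import *
avg(3)
E
```

```text
t 27.05 p [ 0.4385 -0.3155 -0.0279] F [ 0.03  0.19 -0.66] +- [0.07 0.08 0.12] M [0.024 0.065 0.002] +- [0.002 0.014 0.021]
```

Request:
{"name": "play_rows", "arguments": {
  "deltas": [
    [0,0,0.02,0,0,0,20],
    [0,0,0.04,0,0,0,20],
    [0,0,0.04,0,0,0,20]
  ]
}}

```text
time_s: 27.35
tcp_pos: [0.4386, -0.3156, -0.0282]
ee_rot: [[0.124, -0.992, 0.0], [-0.992, -0.124, -0.0], [0.0, -0.0, -1.0]]
wrist_force: [-1.3, 1.1, 5.3]
gripper_width: 0.344
```

```bash
python3 - <<'E'
from h import *
avg(3)
E
```

```text
t 27.5 p [ 0.4386 -0.3156 -0.0282] F [-1.22  0.98  5.32] +- [0.06 0.09 0.12] M [ 0.442  0.504 -0.01 ] +- [0.005 0.01  0.022]
```

Contact at about 6 N. Opening and rising.

Request:
{"name": "play_rows", "arguments": {
  "deltas": [
    [0,0,-0.02,0,0,0,60],
    [0,0,-0.02,0,0,0,60],
    [0,0,-0.02,0,0,0,60],
    [0,0,-0.02,0,0,0,60],
    [0,0,-0.02,0,0,0,60],
    [0,0,-1.0,0,0,0,60],
    [0,0,-2.2,0,0,0,60],
    [0,0,-3.6,0,0,0,60],
    [0,0,-5.0,0,0,0,60],
    [0,0,-5.0,0,0,0,60],
    [0,0,-5.0,0,0,0,60]
  ]
}}

```text
time_s: 28.6
tcp_pos: [0.4388, -0.3154, 0.0968]
ee_rot: [[0.123, -0.992, 0.002], [-0.992, -0.123, -0.0], [0.001, -0.002, -1.0]]
wrist_force: [-1.3, 0.4, 0.1]
gripper_width: 0.69
```

```bash
python3 - <<'E'
from h import *
st()
s=cap("scene","s9")
for n in ("drift","insert","pestle","spoon","spare","millhead","mug","sugarpot","dish"):
    print(n,[(np.round(x["centre"],3).tolist(),round(x["score"],2)) for x in r.spot_in("scene",n)][:2])
E
```

```text
t 28.6 p [0.4388, -0.3154, 0.0968] yaw -82.91 Rz [0.0021, -0.0003, -1.0] F [-1.29, 0.39, 0.15] M [0.015, 0.124, -0.011] w 60.1 q [-18.5, 18.6, -18.8, -0.0, -52.5, 25.6]
drift [([0.445, -0.298, 0.027], 0.97)]
insert [([0.56, 0.135, 0.046], 0.79)]
pestle [([0.635, -0.301, 0.026], 0.66)]
spoon [([0.521, -0.232, 0.011], 0.56), ([0.634, -0.306, 0.026], 0.31)]
spare [([0.716, -0.102, 0.029], 0.54)]
millhead [([0.75, 0.041, 0.038], 0.97)]
mug [([0.419, 0.418, 0.058], 0.7)]
sugarpot [([0.57, 0.456, 0.07], 0.82)]
dish [([0.696, 0.294, 0.009], 0.9)]
```

View pics/s9.png

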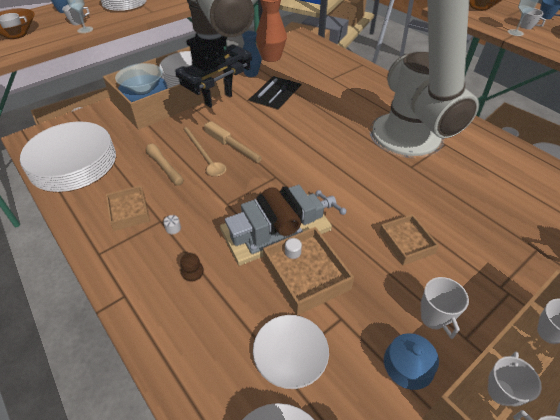

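The drift lies flat at (230,142), the insert stands in the large tray at (293,248), and all the bystanders are where they were to within a few mm. Handing in.

```bash
python3 - <<'E'
from h import *
print(r.finish_job()); st()
E
```

```text
the job is handed in; nothing more can be done
None
the job is handed in; nothing more can be done
```

I drove the old insert out of the mill with the drift. It now stands in the large cork tray, and the drift is back flat on the table at its old place. I handed in at about 28.6 s of the 72 s allowed; no verdict is reported.

- **Search for the hole:** light probing at about 6–7 N found the hole roughly 1.5–2 mm lower than I first tried. The shank then went in with no measurable force.
- **Pressing:** the insert slid at about 8–10 N and dropped. I saw it standing in the tray before I drew the drift out. The highest force I read at any point was under 11 N; readings come only at the end of each move, so a short peak could have been missed.
- **Last checks:** the final picture shows the insert inside the tray walls and the drift flat, released and clear of vice and tray. The detectors placed every bystander within 6 mm of its first position.
- **What failed or disagreed:**
  - The real fingertips sit about 35 mm above the reported TCP. My first grasp therefore closed on air over the handle, without touching it, and I corrected for this from the pictures.
  - The top camera was blocked by the arm near the mill.
  - The moment readings were too noisy to tell which way the hole lay.

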